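# Clear and brush out the dust trap

## Task

Clean out the dust trap on the bench: flip up the ring pull sunk in its flush hatch, lift the hatch by it until it stands open, leaning back past upright, and move every wood offcut from the pit into the wooden tray. Then take the brush from its pot, scrub inside the pit with it upright, twice down to the floor and back up to the rim, and stand it back in the pot. Finally shut the hatch fully, with the ring lying flat in its recess, leaving the things standing around the bench where they are.

Things in the scene. Friction and masses are not known exactly. Their poses are not given: they have to be found in the camera images.
- trap: Plywood dust trap box with aluminium edges, fixed, 204 (x) x 284 (y) x 80 mm high; origin at the centre of its underside. x points away from the robot (yaw within 0.22 rad). A flush grey hatch covers its top; the pit below is 180 (x) x 260 (y) mm, 62 mm deep, floor 18 mm above the bench. A hose stub 48 mm thick sticks 35 mm out of the far side.
- hatch (a joint): Hatch angle, rad: 0 shut, 1.57 upright, 2.1 stop. Panel 178 (trap x) x 257 (trap y) x 24 mm, 0.25 kg. The hinge line is its far edge: parallel to trap y, 90 mm from the trap's origin along +x, 80 mm above the bench; the near edge swings up and away from the robot. Friction (0.3 N m) holds it at any angle; lifting by the ring takes about 5 N.
- hatch_edge (a point): Middle of the hatch's near (free) edge at its top surface, 178 mm from the hinge line.
- ring (a joint): Ring pull angle to the hatch, rad: 0 flat in its pan, 1.57 square to the hatch, 1.75 stop; falls back by its weight. Pivot parallel to the hinge, 148 mm from it (near the free edge), 7.5 mm below the hatch top; flat, the ring points to the hinge, so its bar rises up and towards the robot. The pan is 82 mm wide (trap y), 21 mm deep, from 67 to 157 mm off the hinge.
- ring_bar (a point): Middle of the ring's outer bar: straight steel, 7.6 mm thick, 46 mm long, parallel to trap y, 42 mm from the ring's pivot. When flat its centre is 72.5 mm above the bench, 13.5 mm above the pan's floor; 34 mm of free room inside the ring and 35 mm of free pan beyond the bar take one finger each.
- pit_floor (a point): Centre of the pit's floor, 18 mm above the bench.
- tray: Loose open wooden tray, 217 (x) x 147 (y) x 32 mm high outside, walls and floor 6 mm; origin at the centre of its underside, axes along its sides; it stands to the left or right of the trap.
- pot: Fixed round steel pot, 78 mm across, 55 mm high, inside 70 mm wide, inner floor 6 mm above the bench, foot flange 92 mm; origin at the centre of its underside. On the other side of the trap from the tray.
- brush: Upright brush, about 90 g, in the pot: bristle head 44 mm across from 0 to 68 mm, round wooden handle 18 mm across up to 165 mm, knob 24 mm across up to 175 mm. Origin at the centre of the flat bristle end, z along the handle to the knob. Best gripped just under the knob, which stops it slipping down.
- offcut_a: Wood offcut, 32 (x) x 90 (y) x 32 mm high, about 60 g; origin at the centre of its underside, y along its length. It lies in the pit with its length roughly along the trap's x axis, with 22 mm or more of room on either side. Two or three offcuts are present.
- offcut_b: Wood offcut, 32 (x) x 90 (y) x 32 mm high, about 60 g; origin at the centre of its underside, y along its length. It lies in the pit with its length roughly along the trap's x axis, with 22 mm or more of room on either side. Two or three offcuts are present.
- offcut_c: Wood offcut, 32 (x) x 90 (y) x 32 mm high, about 60 g; origin at the centre of its underside, y along its length. It lies in the pit with its length roughly along the trap's x axis, with 22 mm or more of room on either side. Two or three offcuts are present.
- nail_tin: Bystander: tin with a red lid, 73 mm across, 60 mm high; origin under its centre.
- tape_measure: Bystander: tape measure, 64 x 89 x 33 mm; origin under its centre.
- marker: Bystander: marker pen lying down, 128 mm long, 18 mm thick; origin under its centre.
Things that resemble listed ones, but are neither listed nor needed, are in the scene too. What is shaped like the brush but blue is not meant.

How it is judged:
On the way, in this order (a step that is already met when the one before it is completed fails the run):
1. the ring is flipped up while the hatch is still shut (value of joint ring above 0.9 rad and value of joint hatch below 0.12 rad), for 0.1 s.
2. the hatch stands open, leaning back past upright (value of joint hatch above 1.65 rad), for 0.2 s.
3. every offcut lies in the tray (x of offcut_a in the frame of tray between -0.1 and 0.1 m and y of offcut_a in the frame of tray between -0.066 and 0.066 m and z of offcut_a in the frame of tray between -0.005 and 0.05 m and x of offcut_b in the frame of tray between -0.1 and 0.1 m and y of offcut_b in the frame of tray between -0.066 and 0.066 m and z of offcut_b in the frame of tray between -0.005 and 0.05 m and x of offcut_c in the frame of tray between -0.1 and 0.1 m and y of offcut_c in the frame of tray between -0.066 and 0.066 m and z of offcut_c in the frame of tray between -0.005 and 0.05 m), for 0.2 s.
4. the brush is down on the pit's floor (x of brush in the frame of trap between -0.09 and 0.09 m and y of brush in the frame of trap between -0.13 and 0.13 m and z of brush in the frame of pit_floor between -0.01 and 0.012 m and angle between brush's own z axis and vertical below 0.5 rad), for 0.1 s.
5. the brush is drawn up to the rim (x of brush in the frame of trap between -0.09 and 0.09 m and y of brush in the frame of trap between -0.13 and 0.13 m and z of brush in the frame of pit_floor between 0.04 and 0.2 m and angle between brush's own z axis and vertical below 0.5 rad), for 0.1 s.
6. the brush is down on the floor again (all of step 4), for 0.1 s.
7. the brush is drawn up again (all of step 5), for 0.1 s.
8. the brush stands in its pot (horizontal distance between brush and pot below 0.02 m and z of brush in the frame of pot between -0.002 and 0.02 m and angle between brush's own z axis and vertical below 0.3 rad), for 0.2 s.
9. the hatch is shut (value of joint hatch below 0.05 rad), for 0.2 s.
At the end, for the whole second after the job is handed in: Hatch shut within 0.05 rad, ring flat within 0.25 rad, every offcut at rest in the tray (origin inside it, under 50 mm above its underside), brush standing in its pot (within 20 mm of the axis, end under 20 mm above the pot's underside, leaning under 0.3 rad) (all of step 3 and all of step 8 and value of joint hatch below 0.05 rad and value of joint ring below 0.25 rad and linear speed of each of offcut_a, offcut_b, offcut_c below 0.03 m/s); the robot touches nothing.
It fails at once if a bystander (tin, tape measure, marker) is moved more than 40 mm (distance of any of nail_tin, tape_measure, marker from where it was at the start of the episode above 0.04 m).
Of offcut_a, offcut_b, offcut_c only 2 to 3 are there at a start; the rules pass over those that are not, and their reading is None.
At some moment in a run one of tray may be knocked a few centimetres aside while the robot is not near it.
Once in a run the grip may slacken for a moment while it holds something.
It also fails if it takes over 210 s, if anything falls off the work surface, if the arm or the gripper's body presses on something with over 40 N, if the wrist force passes 120 N, or if a joint passes its speed limit or range.

## Robot

A 6-joint arm with a two-finger parallel gripper is mounted at the origin on a cart in front of the work surface, level with it; the furniture and walls round the work are solid. World frame = base frame: x ahead of the robot, y to its left, z up, the work surface at z = 0. Lengths are in m, angles in rad, forces in N, time in s.
With the tool pointing down it reaches from about 0.25 to 0.725 m from the base axis. Payload 4 kg.
Tool frame: the origin (TCP) lies on the centre line of the jaws, within the pads' length; the fingertips stand tip_reach ahead of it and the grasp point (between the pads) lies 5 mm behind it (tip_reach is the distance from the TCP to the fingertips, in m); z points along the fingers, y is the direction in which the jaws open and shut (so a half turn about z gives the same grasp; the last joint's range is limited). The gripper opens to 85 mm and grips with 20 to 120 N. Pads are 22 mm wide; open, the fingers measure 114 mm over their backs; the gripper's body (76 mm by 85 mm) begins 54 mm behind the grasp point. The pads swing forward as they close: fully open they stand 13 mm farther back than shut.
Start: joints at [1.114, 0.241, 0.005, 1.335, 0, 1.571], TCP at [0.221, 0.449, 0.245] pointing down, gripper open.
Joint ranges: [-2.72, 2.72], [-1.05, 1.87], [-1.09, 1.28], [-1.99, 2.15], [-1.42, 1.44], [-3.14, 3.14]. Speed limits (rad/s): [2.79, 2.79, 3.14, 3.14, 3.14, 3.14].

## Interface

Orientations are given as a unit quaternion [x, y, z, w].
In Python, from workcell import * gives the robot as it stands.
- The arm moves only by the tool arm_command, never from a script. Its arguments are lists of equal length, an entry for each row: "translation": the shift along the tool's x, y, z in cm, a list of three; "turn": the turn about the tool's z in rad; "hand": the closure, from 0 (fully open) to 1 (shut). In form: {"translation": [[x, y, z], ...], "turn": [turn, ...], "hand": [hand, ...]}. A call has 1 to 5 rows; each row is the pose to reach, as a shift and turn from the pose commanded when the call began, along the tool's axes at that moment; what a row does not reach only later rows make up. A row lasts 1/12 s, in which the tool goes at most 41.7 mm and 7.16 degrees, less where a joint would pass 70% of its speed; a pose out of reach is approached as far as the arm can. A call with a gripper value outside its range is refused whole. The fingers move at their own pace and stop on an object; the grip force is fixed at half the most. Time passes only in rows, so rows that repeat a pose let the fingers close. It gives the time, the measured TCP pose, the force and the opening at its end, in the units of the state.
- get_obs(): the state, without advancing time (a new reading comes with each control period).
- camera(name): name is "scene" or "top"; returns (picture, depth): 480x640x3 uint8, red, green, blue; 480x640 float32, m along the optical axis (not along the pixel's ray), 0 where there is no reading.
- camera_info(name): a dict with "mtx" (3x3 intrinsics, pixels), "dist_coeffs" ([k1, k2, p1, p2, k3] as OpenCV has them; the pictures are not rectified), "world_to_cam" (4x4, takes a point from world to camera coordinates). Camera axes: x right, y down, z forward; pixel columns grow to the right and rows downward; lengths in m; the calibration is good to about 2 mm. A picture is of the moment at which its call begins. camera_info takes no time and is no camera call.
- job_done(): hands the job in, once; it reports no verdict.
Trained networks look in the newest picture that a camera, given by its name, has taken for a name from the list of things; names that differ only in an ending like _2 or _b are one class to them, and where a whole thing is asked for, a point or a joint stands for the part that bears it (a point fixed in the world has none). Each returns a list of dicts, best first, with "conf" (0 to 1); they miss things now and then, are a little off and sometimes report something else, mostly with a low value. They report only what shows in the picture. A call takes as long as a camera call. They do not tell look-alikes from the thing itself.
- search_frame(camera, name): "location" ([row, column] in pixels, amid what is visible of it).
- spot_point(camera, name): "location" ([row, column] in pixels: a listed point, or the origin of a listed thing).
The state is a dict: "clock": time; "joint_pos": joint angles; "joint_vel": joint speeds; "tau": joint torques, N m; "eef_pos": TCP position; "tool_rot": TCP orientation; "ft_force": force on the tool from outside, world axes, zero at the start; "ft_torque": the same for the moment, N m; "grip_width": finger opening in m.
Only numpy, scipy, OpenCV 4.12 (cv2) and the standard library are available. Lean on these libraries where they do the work, as an engineer would, in place of code of your own. Each camera call takes 0.05 s, during which the arm holds its last target. There are 200 camera calls.

## Working session

There is one attempt and no reset: what is moved stays moved. The work goes in short steps, Python scripts to look and compute and a tool call to move; the robot and the scene stay as the last step left them, time stands still between calls to the robot, and variables do not carry over. Pictures are saved under pics/ and viewed, about 12 in all and at most 16, crops included, and the job is handed in when it is done.

Besides the shell and the picture viewer there is one more tool, called after "Call:" in YAML: its name, and indented under it one key for each argument. arm_command: Moves the arm, as the interface text tells. Its arguments: {"type":"object","properties":{"translation":{"type":"array","items":{"type":"array","items":{"type":"number"}}},"turn":{"type":"array","items":{"type":"number"}},"hand":{"type":"array","items":{"type":"number"}}},"required":["translation","turn","hand"]}

```bash
ls; mkdir -p pics; cat > h.py <<'E'
from workcell import *
import numpy as np, cv2
from scipy.spatial.transform import Rotation as R
def shot(n,fn=None):
    p,d=camera(n)
    if fn: cv2.imwrite('pics/'+fn,p[:,:,::-1])
    return p,d
def ray(n,rc):
    i=camera_info(n);K=np.array(i['mtx'],float);D=np.array(i['dist_coeffs'],float);T=np.linalg.inv(np.array(i['world_to_cam']))
    u=cv2.undistortPoints(np.array([[[rc[1],rc[0]]]],float),K,D)[0,0]
    return T, np.array([u[0],u[1],1.])
def at_z(n,rc,z):
    T,r=ray(n,rc);d=T[:3,:3]@r;o=T[:3,3];return o+d*(z-o[2])/d[2]
def at_d(n,rc,dep):
    T,r=ray(n,rc);return T[:3,:3]@(r*dep)+T[:3,3]
def cloud(n,d):
    i=camera_info(n);K=np.array(i['mtx'],float);D=np.array(i['dist_coeffs'],float);T=np.linalg.inv(np.array(i['world_to_cam']))
    v,u=np.mgrid[0:480,0:640];uv=np.stack([u,v],-1).reshape(-1,1,2).astype(float)
    q=cv2.undistortPoints(uv,K,D)[:,0];P=np.c_[q,np.ones(len(q))]*d.reshape(-1,1)
    P=P@T[:3,:3].T+T[:3,3];P[d.reshape(-1)<=0]=np.nan
    return P.reshape(480,640,3)
def px(n,p):
    i=camera_info(n);T=np.array(i['world_to_cam'])
    a,_=cv2.projectPoints(np.array(p,float).reshape(-1,1,3),cv2.Rodrigues(T[:3,:3])[0],T[:3,3],np.array(i['mtx'],float),np.array(i['dist_coeffs'],float))
    return a[:,0,::-1]
def yaw(o):
    r=R.from_quat(o['tool_rot']).as_matrix(); return r
E
python3 - <<'E'
from h import *
np.set_printoptions(precision=4,suppress=True)
print(get_obs())
for n in ['scene','top']:
    p,d=shot(n,n+'0.png');print(n,camera_info(n)['world_to_cam'])
    np.save(n+'0.npy',cloud(n,d))
    for t in ['trap','tray','pot','brush','nail_tin','tape_measure','marker','hatch','ring']:
        print(t,[(np.round(s['location']).tolist(),round(s['conf'],2)) for s in search_frame(n,t)])
E
```

```text
pics
{'clock': 0.0, 'joint_pos': array([1.114 , 0.2414, 0.0037, 1.3352, 0.    , 1.5708]), 'joint_vel': array([-0.0005, -0.0009,  0.0015,  0.    , -0.0007,  0.0016]), 'tau': array([ -0.0005, -37.2319,  25.2407,   0.0169,   0.0001,   0.    ]), 'eef_pos': array([0.2203, 0.4482, 0.2444]), 'tool_rot': array([ 0.2264,  0.974 , -0.001 , -0.0002]), 'ft_force': array([0.9972, 0.5871, 0.2971]), 'ft_torque': array([ 0.0042, -0.0339, -0.004 ]), 'grip_width': 0.08527856473048966}
scene [[ 0.8621 -0.5068  0.005  -0.4546]
 [-0.3842 -0.66   -0.6456  0.2934]
 [ 0.3305  0.5546 -0.7636  1.2096]
 [ 0.      0.      0.      1.    ]]
trap [([261.0, 325.0], 0.72)]
tray [([355.0, 387.0], 0.62), ([178.0, 276.0], 0.5)]
pot [([194.0, 281.0], 0.71), ([259.0, 322.0], 0.67), ([294.0, 404.0], 0.67), ([192.0, 324.0], 0.53)]
brush [([160.0, 263.0], 0.61), ([179.0, 276.0], 0.56)]
nail_tin [([191.0, 322.0], 0.73)]
tape_measure [([292.0, 404.0], 0.62)]
marker [([342.0, 448.0], 0.63)]
hatch [([247.0, 324.0], 0.93)]
ring [([250.0, 314.0], 0.53)]
top [[-0.0254 -0.9994 -0.0253  0.0572]
 [-0.9847  0.0294 -0.1719  0.5601]
 [ 0.1725  0.0205 -0.9848  1.2794]
 [ 0.      0.      0.      1.    ]]
trap [([242.0, 333.0], 0.77)]
tray [([245.0, 456.0], 0.81)]
pot [([248.0, 211.0], 0.93)]
brush [([233.0, 150.0], 0.82), ([237.0, 200.0], 0.64)]
nail_tin [([196.0, 238.0], 0.74)]
tape_measure []
marker [([184.0, 469.0], 0.77)]
hatch [([240.0, 333.0], 0.72)]
ring [([252.0, 336.0], 0.76)]
```

View pics/top0.png

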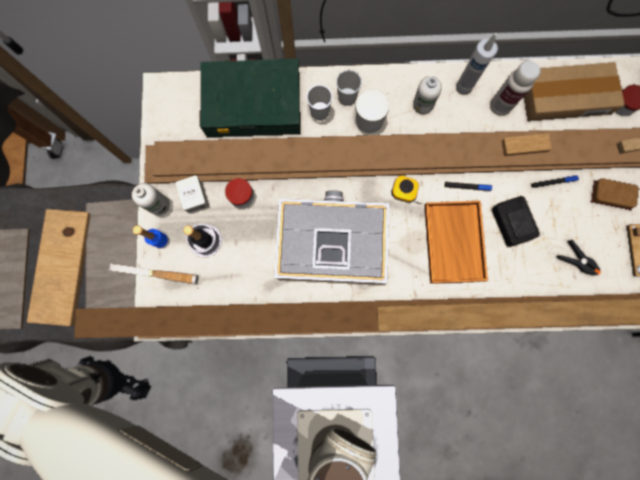

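View pics/scene0.png

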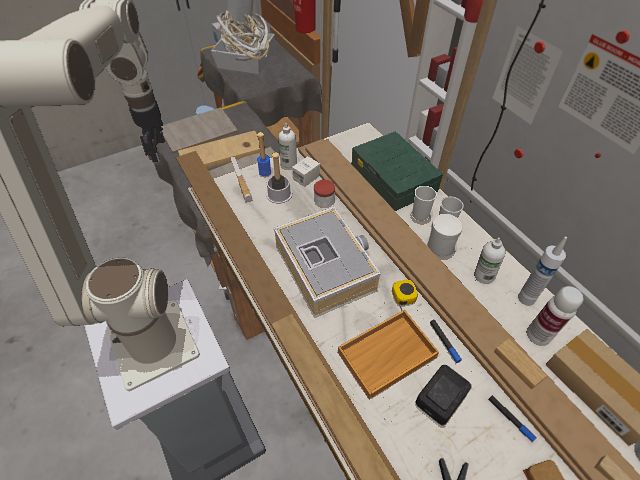

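The top picture shows the trap at (240,333), the tray at (245,456), the pot with the wooden-handled brush at (240,203) and the blue look-alike at (237,152). It also shows the tin at (191,238), the tape at (188,405) and two markers at (186,468) and (181,555). Next I'll measure the poses.

```bash
cat > m.py <<'E'
from h import *
np.set_printoptions(precision=4,suppress=True)
C=np.load('top0.npy');I=cv2.imread('pics/top0.png')
def rect(mask,zlo,zhi,r0,r1,c0,c1):
    S=C[r0:r1,c0:c1].reshape(-1,3);S=S[(S[:,2]>zlo)&(S[:,2]<zhi)]
    b=cv2.minAreaRect(S[:,:2].astype(np.float32));return len(S),b,np.median(S[:,2])
print('trap top',rect(0,.07,.09,190,295,265,400))
print('tray',rect(0,.024,.04,190,295,415,500))
print('pot',rect(0,.045,.065,215,265,180,230))
print('brush>.12',rect(0,.12,.25,200,265,180,230),'bluebrush',rect(0,.12,.25,200,265,130,175))
print('tin',rect(0,.05,.07,175,210,222,258))
print('front rail z',[C[r,c] for r,c in [(315,300),(315,450),(150,300),(290,333),(185,410),(185,180),(90,250)]])
for n in ['top','scene']:
    shot(n)
    for t,z in [('trap',0),('hatch_edge',.08),('ring_bar',.0725),('tray',0),('pot',0),('brush',.006)]:
        print(n,t,[(np.round(s['location']).tolist(),round(s['conf'],2),at_z(n,s['location'],z)[:2]) for s in spot_point(n,t)])
cv2.imwrite('pics/crop1.png',np.hstack([cv2.resize(I[185:290,260:400],None,fx=4,fy=4),]))
E
python3 m.py
```

```text
trap top (7915, ((0.5324212908744812, -0.0057492852210998535), (0.2864607870578766, 0.22172783315181732), 85.62955474853516), np.float64(0.07984137707416372))
tray (769, ((0.5373789668083191, -0.34393972158432007), (0.251607745885849, 0.21983182430267334), 0.09227418899536133), np.float64(0.03085771191467246))
pot (203, ((0.5435163378715515, 0.34041765332221985), (0.07498630881309509, 0.0768289789557457), 59.08414077758789), np.float64(0.053825734295143146))
brush>.12 (112, ((0.5453883409500122, 0.3422843813896179), (0.021489564329385757, 0.02248174510896206), 0.5747388601303101), np.float64(0.17654622954309696)) bluebrush (230, ((0.5866178870201111, 0.46981513500213623), (0.09576378762722015, 0.051597315818071365), 0.35933616757392883), np.float64(0.13789479333818666))
tin (580, ((0.6676608920097351, 0.24078816175460815), (0.07201284170150757, 0.07141215354204178), 25.300657272338867), np.float64(0.05897839383807124))
front rail z [array([0.3368, 0.0836, 0.0235]), array([ 0.3267, -0.3048,  0.0335]), array([0.7827, 0.0735, 0.0393]), array([ 0.4009, -0.0053, -0.0015]), array([ 0.675 ,
[... 332 characters left out ...]
y [([243.0, 455.0], 0.71, array([ 0.5193, -0.341 ]))]
top pot [([241.0, 205.0], 0.75, array([0.544 , 0.3432]))]
top brush [([242.0, 205.0], 0.86, array([0.5394, 0.3398])), ([237.0, 159.0], 0.81, array([0.5573, 0.4683])), ([275.0, 328.0], 0.51, array([0.4401, 0.0073]))]
scene trap [([268.0, 323.0], 0.6, array([ 0.5168, -0.0144]))]
scene hatch_edge [([263.0, 300.0], 0.93, array([ 0.4402, -0.0177]))]
scene ring_bar [([254.0, 319.0], 0.49, array([ 0.5054, -0.0102]))]
scene tray [([355.0, 386.0], 0.91, array([ 0.5181, -0.3423]))]
scene pot [([194.0, 283.0], 0.9, array([0.5571, 0.3284]))]
scene brush [([173.0, 265.0], 0.65, array([0.5488, 0.4521])), ([196.0, 275.0], 0.55, array([0.5272, 0.3304]))]
```

View pics/crop1.png

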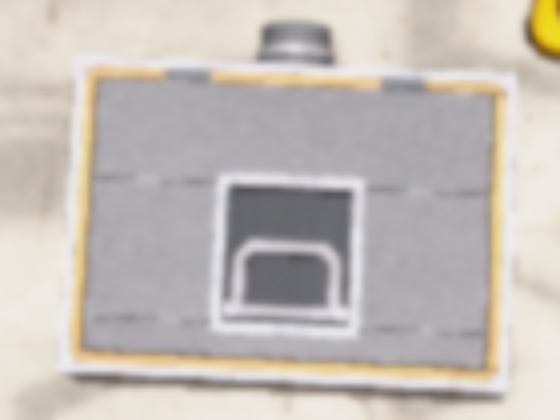

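```bash
python3 - <<'E'
from h import *
np.set_printoptions(precision=4,suppress=True)
c=lambda x,y:(185+y/4-.4,260+x/4-.4)
P=[at_z('top',c(*q),.08)[:2] for q in [(80,62),(514,77),(502,388),(62,370)]]
for i in range(4): print(P[i],np.linalg.norm(P[i]-P[i-1]))
ctr=np.mean(P,0);print('ctr',ctr)
dy=(P[0]-P[1])+(P[3]-P[2]);print('yaw from y edges',np.arctan2(-dy[0],dy[1]))
dx=(P[0]-P[3])+(P[1]-P[2]);print('yaw from x edges',np.arctan2(dx[1],dx[0]))
print('ring bar',at_z('top',c(288,246),.0755)[:2],'pivot',at_z('top',c(287,308),.0725)[:2])
C=np.load('top0.npy')
S=C[190:300,265:400].reshape(-1,3);S=S[(S[:,2]>.076)&(S[:,2]<.085)]
import itertools
# robust fit of yaw: percentile extents
for a in np.arange(-.02,.16,.02):
    r=np.array([[np.cos(a),np.sin(a)],[-np.sin(a),np.cos(a)]]);q=S[:,:2]@r.T
    lo,hi=np.percentile(q,[.7,99.3],axis=0);print(round(a,2),hi-lo,r.T@((lo+hi)/2))
# tray by color
I=cv2.imread('pics/top0.png');H=cv2.cvtColor(I,cv2.COLOR_BGR2HSV)
m=((H[...,0]>5)&(H[...,0]<22)&(H[...,1]>150)).astype(np.uint8)
m[:195]=0;m[290:]=0;m[:,:415]=0;m[:,500:]=0
k=cv2.findContours(m,0,1)[0];k=max(k,key=cv2.contourArea)
b=cv2.boxPoints(cv2.minAreaRect(k));W=np.array([at_z('top',(q[1],q[0]),.032)[:2] for q in b]);print('tray',W,W.mean(0),[np.linalg.norm(W[i]-W[i-1]) for i in range(4)])
E
```

```text
[0.6339 0.1279] 0.201137134693044
[ 0.6151 -0.1542] 0.28265958543205394
[ 0.4143 -0.1364] 0.2016041962995603
[0.4333 0.1421] 0.27915316642398463
ctr [ 0.5242 -0.0051]
yaw from y edges -0.06739464155602534
yaw from x edges -0.07964742372510769
ring bar [ 0.5094 -0.0042] pivot [ 0.4697 -0.0023]
-0.02 [0.2076 0.2832] [ 0.5248 -0.0052]
0.0 [0.2118 0.2852] [ 0.5247 -0.0052]
0.02 [0.2156 0.2876] [ 0.5247 -0.0049]
0.04 [0.2188 0.2891] [ 0.5245 -0.0051]
0.06 [0.2224 0.2912] [ 0.5245 -0.0052]
0.08 [0.2259 0.2935] [ 0.5245 -0.0053]
0.1 [0.2291 0.2955] [ 0.5243 -0.0054]
0.12 [0.2326 0.2974] [ 0.5244 -0.0052]
0.14 [0.2367 0.299 ] [ 0.5244 -0.0052]
tray [[ 0.6244 -0.259 ]
 [ 0.6313 -0.4083]
 [ 0.4147 -0.4064]
 [ 0.4078 -0.2612]] [ 0.5196 -0.3337] [np.float64(0.21656045445265562), np.float64(0.14946949429434228), np.float64(0.21657761186300484), np.float64(0.1453598081388248)]
```

```bash
python3 - <<'E'
import workcell
print([ (k,getattr(workcell,k) if isinstance(getattr(workcell,k),(int,float,str,dict,list)) else '') for k in dir(workcell) if k[0]!='_'])
from h import *
print(R.from_quat(get_obs()['tool_rot']).as_matrix().round(3))
E
```

```text
[('Unreachable', ''), ('camera', ''), ('camera_info', ''), ('get_obs', ''), ('job_done', ''), ('search_frame', ''), ('spot_point', ''), ('tip_reach', 0.014)]
[[-0.897  0.441 -0.   ]
 [ 0.441  0.897 -0.   ]
 [-0.    -0.    -1.   ]]
```

```bash
cat > plan.py <<'E'
from h import *
import json
np.set_printoptions(precision=4,suppress=True)
O=np.array([.5242,-.0051]);YAW=-.072
ex=np.array([np.cos(YAW),np.sin(YAW)]);ey=np.array([-ex[1],ex[0]])
def tr(x,y,z=0): return np.r_[O+ex*x+ey*y,z]   # trap frame -> world
def state():
    o=get_obs();r=R.from_quat(o['tool_rot']).as_matrix();return o['eef_pos'],np.arctan2(r[1,1],r[0,1]),o
def plan(wps,start=None,step=.038,ts=.11):
    """wps: list of (xyz world, toolY angle, hand). prints calls of <=5 rows"""
    p,a,_=state() if start is None else (*start,0)
    p=np.array(p,float);rows=[]
    for q,b,h in wps:
        q=np.array(q,float);b=a if b is None else b
        da=(b-a+np.pi)%(2*np.pi)-np.pi
        n=max(1,int(np.ceil(max(np.linalg.norm(q-p)/step,abs(da)/ts))))
        for k in range(1,n+1): rows.append((p+(q-p)*k/n,a+da*k/n,h))
        p,a=q,a+da
    p,a=(state()[:2] if start is None else start);p=np.array(p,float)
    for i in range(0,len(rows),5):
        c=rows[i:i+5];s,co=np.sin(a),np.cos(a)
        M=np.array([[-s,co,0],[co,s,0],[0,0,-1]])
        T=[(M@(q-p)*100).round(1).tolist() for q,_,_ in c];t=[round(float(-(b-a)),2) for _,b,_ in c]
        print(json.dumps({"translation":T,"turn":t,"hand":[r[2] for r in c]}))
        p=p+M.T@np.array(T[-1])/100;a=a-t[-1]
    print('end',p,a)
E
python3 - <<'E'
from plan import *
print(tr(-.016,0,.25))
plan([(tr(-.016,0,.20),YAW,.72)])
E
```

```text
[ 0.5082 -0.0039  0.25  ]
{"translation": [[-3.1, -1.9, 0.3], [-6.1, -3.7, 0.6], [-9.2, -5.6, 0.9], [-12.2, -7.4, 1.2], [-15.3, -9.3, 1.5]], "turn": [0.08, 0.16, 0.24, 0.32, 0.4], "hand": [0.72, 0.72, 0.72, 0.72, 0.72]}
{"translation": [[-3.5, -0.6, 0.3], [-7.0, -1.1, 0.6], [-10.6, -1.6, 0.9], [-14.1, -2.1, 1.2], [-17.7, -2.7, 1.5]], "turn": [0.07, 0.15, 0.23, 0.31, 0.39], "hand": [0.72, 0.72, 0.72, 0.72, 0.72]}
{"translation": [[-3.4, 0.9, 0.3], [-6.9, 1.7, 0.6], [-10.4, 2.6, 0.9], [-13.8, 3.4, 1.2], [-17.3, 4.3, 1.5]], "turn": [0.08, 0.16, 0.24, 0.32, 0.4], "hand": [0.72, 0.72, 0.72, 0.72, 0.72]}
end [ 0.5082 -0.004   0.2003] -0.07597300744634417
```

Call:
arm_command:
  translation:
    - [-3.1, -1.9, 0.3]
    - [-6.1, -3.7, 0.6]
    - [-9.2, -5.6, 0.9]
    - [-12.2, -7.4, 1.2]
    - [-15.3, -9.3, 1.5]
  turn: [0.08, 0.16, 0.24, 0.32, 0.4]
  hand: [0.72, 0.72, 0.72, 0.72, 0.72]

```text
clock: 2.12
eef_pos: [0.3173, 0.2966, 0.2303]
tool_rot: [0.417, 0.909, 0.0, 0.0]
ft_force: [1.1, 0.1, -0.8]
grip_width: 0.0255
```

Call:
arm_command:
  translation:
    - [-3.5, -0.6, 0.3]
    - [-7.0, -1.1, 0.6]
    - [-10.6, -1.6, 0.9]
    - [-14.1, -2.1, 1.2]
    - [-17.7, -2.7, 1.5]
  turn: [0.07, 0.15, 0.23, 0.31, 0.39]
  hand: [0.72, 0.72, 0.72, 0.72, 0.72]

```text
clock: 2.53
eef_pos: [0.4131, 0.1449, 0.2155]
tool_rot: [0.585, 0.811, 0.0, 0.0]
ft_force: [0.7, -0.0, -0.5]
grip_width: 0.0239
```

Call:
arm_command:
  translation:
    - [-3.4, 0.9, 0.3]
    - [-6.9, 1.7, 0.6]
    - [-10.4, 2.6, 0.9]
    - [-13.8, 3.4, 1.2]
    - [-17.3, 4.3, 1.5]
  turn: [0.08, 0.16, 0.24, 0.32, 0.4]
  hand: [0.72, 0.72, 0.72, 0.72, 0.72]

```text
clock: 2.95
eef_pos: [0.5088, -0.0057, 0.2003]
tool_rot: [0.735, 0.678, 0.0, -0.0]
ft_force: [-0.1, 0.6, -0.3]
grip_width: 0.0238
```

Call:
arm_command:
  translation:
    - [0.1, 0, 3]
    - [0.1, -0.1, 6]
    - [0.2, -0.1, 9]
    - [0.2, -0.1, 11]
    - [0.2, -0.1, 12.4]
  turn: [0, 0, 0, 0, 0]
  hand: [0.72, 0.72, 0.72, 0.72, 0.72]

```text
clock: 3.37
eef_pos: [0.5057, -0.0021, 0.0737]
tool_rot: [0.734, 0.68, -0.001, -0.001]
ft_force: [0.4, -0.4, -0.0]
grip_width: 0.024
```

Call:
arm_command:
  translation:
    - [0, 0, 0]
    - [0, 0, 0]
  turn: [0, 0]
  hand: [0.72, 0.72]

```text
clock: 3.53
eef_pos: [0.5071, -0.002, 0.0757]
tool_rot: [0.733, 0.68, -0.0, -0.0]
ft_force: [0.3, -0.1, 1.0]
grip_width: 0.0238
```

```bash
python3 - <<'E'
from plan import *
print(state()[0],state()[2]['ft_force'])
p,d=shot('scene');cv2.imwrite('pics/c2.png',cv2.resize(p[190:330,250:410,::-1],None,fx=4,fy=4))
E
```

```text
[ 0.5071 -0.002   0.0757] [ 0.3482 -0.1388  1.0064]
```

View pics/c2.png

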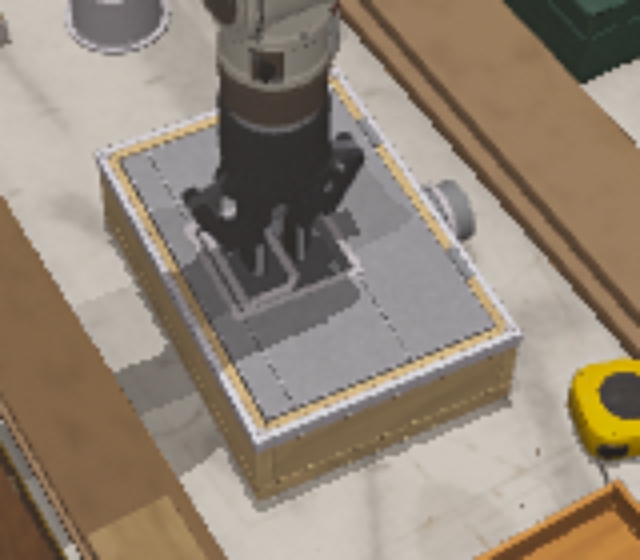

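Crop: the two fingers stand either side of the ring's bar at about (265,290). I'll close on it.

Call:
arm_command:
  translation:
    - [0, 0, 0]
    - [0, 0, 0]
    - [0, 0, 0]
    - [0, 0, 0]
    - [0, 0, 0]
  turn: [0, 0, 0, 0, 0]
  hand: [1, 1, 1, 1, 1]

```text
clock: 4.0
eef_pos: [0.5097, -0.002, 0.0775]
tool_rot: [0.733, 0.68, 0.002, 0.002]
ft_force: [5.1, -1.1, 0.1]
grip_width: 0.0049
```

Call:
arm_command:
  translation:
    - [0, -0.05, -0.6]
    - [0, -0.2, -1.2]
    - [0, -0.45, -1.9]
    - [0, -0.7, -2.4]
    - [0, -0.7, -2.4]
  turn: [0, 0, 0, 0, 0]
  hand: [1, 1, 1, 1, 1]

```text
clock: 4.42
eef_pos: [0.5076, -0.0018, 0.1041]
tool_rot: [0.734, 0.68, 0.006, 0.006]
ft_force: [12.9, -2.0, -0.2]
grip_width: 0.005
```

Call:
arm_command:
  translation:
    - [0, -0.1, -0.4]
    - [0, -0.6, -0.9]
    - [0, -1.1, -1.25]
    - [0, -1.7, -1.5]
    - [0, -1.7, -1.5]
  turn: [0, 0, 0, 0, 0]
  hand: [1, 1, 1, 1, 1]

```text
clock: 4.83
eef_pos: [0.4864, -0.0003, 0.1178]
tool_rot: [0.733, 0.68, 0.003, 0.003]
ft_force: [5.2, -1.6, 3.9]
grip_width: 0.0049
```

Call:
arm_command:
  translation:
    - [0, 0, 0]
    - [0, 0, 0]
  turn: [0, 0]
  hand: [1, 1]

```text
clock: 5.0
eef_pos: [0.4868, -0.0003, 0.1176]
tool_rot: [0.733, 0.68, 0.003, 0.003]
ft_force: [5.5, -0.8, 3.7]
grip_width: 0.0044
```

```bash
python3 - <<'E'
from plan import *
p,d=shot('scene');cv2.imwrite('pics/c3.png',cv2.resize(p[190:330,250:410,::-1],None,fx=4,fy=4))
C=cloud('scene',d)
for r,c in [(295,300),(245,365),(290,320),(260,360),(272,340)]: print(r,c,C[r,c])
E
```

```text
295 300 [ 0.4108 -0.0644  0.0009]
245 365 [ 0.6503 -0.0368  0.0515]
290 320 [ 0.4433 -0.1235  0.0804]
260 360 [ 0.5935 -0.0924  0.0786]
272 340 [ 0.5226 -0.0984  0.0773]
```

View pics/c3.png

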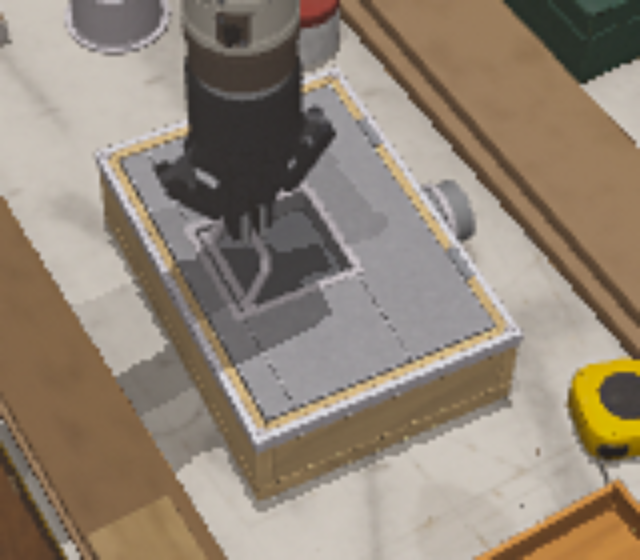

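Crop: the ring stands up in the grip at about (215,255), and the hatch is still flush (points on it at z about 0.08). Now I'll lift along the arc.

```bash
python3 - <<'E'
import numpy as np
def bar(h,rho):
    a=148-42*np.cos(rho);b=42*np.sin(rho)-7.5
    return np.array([-a*np.cos(h)+b*np.sin(h),a*np.sin(h)+b*np.cos(h)])
b0=bar(0,1.12)
prev=b0
H=[.15,.3,.45,.6,.75,.9,1.05,1.2,1.35,1.5,1.6,1.7,1.8,1.9,1.9]
for i,h in enumerate(H):
    rho=1.12+.38*min(1,h/.75);q=bar(h,rho);d=(q-prev)/10
    print(h,'y',d[0].round(2),'z',(-d[1]).round(2))
    if i%5==4: prev=q;print('--')
E
```

```text
0.15 y 0.33 z -2.07
0.3 y 0.98 z -4.1
0.45 y 1.93 z -6.02
0.6 y 3.18 z -7.79
0.75 y 4.7 z -9.37
--
0.9 y 1.95 z -1.1
1.05 y 4.03 z -1.89
1.2 y 6.22 z -2.36
1.35 y 8.45 z -2.5
1.5 y 10.67 z -2.31
--
1.6 y 1.46 z 0.31
1.7 y 2.87 z 0.77
1.8 y 4.24 z 1.37
1.9 y 5.54 z 2.1
1.9 y 5.54 z 2.1
--
```

Call:
arm_command:
  translation:
    - [0, 0.3, -2.1]
    - [0, 1.0, -4.1]
    - [0, 1.9, -6.0]
    - [0, 3.2, -7.8]
    - [0, 4.7, -9.4]
  turn: [0, 0, 0, 0, 0]
  hand: [1, 1, 1, 1, 1]

```text
clock: 5.47
eef_pos: [0.5256, -0.0033, 0.2089]
tool_rot: [0.733, 0.68, -0.004, -0.004]
ft_force: [-7.7, 0.6, 2.0]
grip_width: 0.0046
```

Call:
arm_command:
  translation:
    - [0, 2.0, -1.1]
    - [0, 4.0, -1.9]
    - [0, 6.2, -2.4]
    - [0, 8.5, -2.5]
    - [0, 10.7, -2.3]
  turn: [0, 0, 0, 0, 0]
  hand: [1, 1, 1, 1, 1]

```text
clock: 5.88
eef_pos: [0.6359, -0.0115, 0.2334]
tool_rot: [0.733, 0.68, -0.001, -0.001]
ft_force: [-1.2, 0.2, 1.9]
grip_width: 0.0044
```

```bash
python3 - <<'E'
from plan import *
print(state())
p,d=shot('scene');cv2.imwrite('pics/c4.png',cv2.resize(p[120:330,220:460,::-1],None,fx=3,fy=3)[:600])
E
```

```text
(array([ 0.6359, -0.0115,  0.2334]), np.float64(-0.075707693667965), {'clock': 5.8833, 'joint_pos': array([-0.0183,  0.5268,  0.3969,  1.4439,  0.0007,  1.6282]), 'joint_vel': array([-0.024 ,  0.5913,  0.8592,  0.2678,  0.0019, -0.0239]), 'tau': array([ -0.2624, -52.059 ,  24.1244,  -1.2739,  -0.159 ,   0.0306]), 'eef_pos': array([ 0.6359, -0.0115,  0.2334]), 'tool_rot': array([ 0.7334,  0.6798, -0.0008, -0.0013]), 'ft_force': array([-1.1554,  0.2382,  1.8699]), 'ft_torque': array([ 0.111 ,  0.6605, -0.0179]), 'grip_width': 0.0044215521121228})
```

View pics/c4.png

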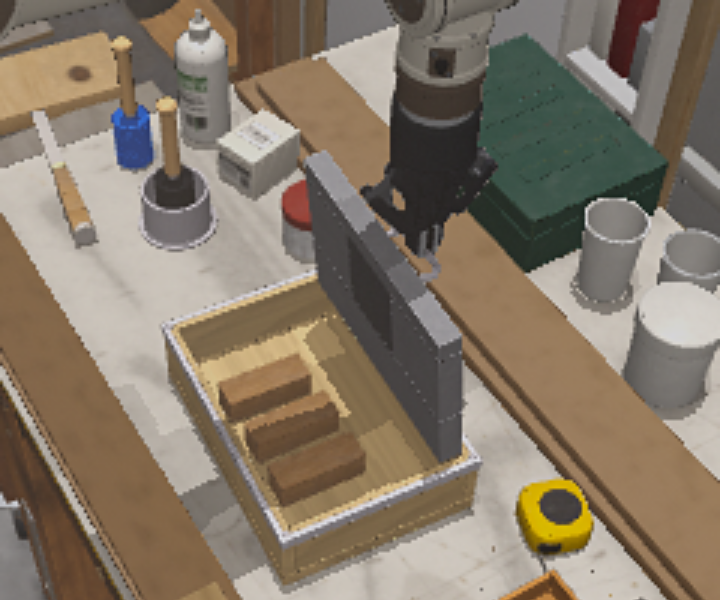

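The crop shows the hatch nearly upright and held by the ring, with three offcuts in the pit at (265,388), (292,425) and (318,468). The wooden-handled brush is in its pot, with the blue one to its left. I'll carry on past upright.

Call:
arm_command:
  translation:
    - [0, 1.5, 0.3]
    - [0, 2.9, 0.8]
    - [0, 4.2, 1.4]
    - [0, 5.5, 2.1]
    - [0, 5.5, 2.1]
  turn: [0, 0, 0, 0, 0]
  hand: [1, 1, 1, 1, 1]

```text
clock: 6.35
eef_pos: [0.6978, -0.0161, 0.2208]
tool_rot: [0.733, 0.68, 0.007, 0.007]
ft_force: [7.0, -0.2, 25.4]
grip_width: 0.004
```

Call:
arm_command:
  translation:
    - [0, 0, 0]
    - [0, 0, 0]
    - [0, 0, 0]
  turn: [0, 0, 0]
  hand: [1, 1, 1]

```text
clock: 6.6
eef_pos: [0.6968, -0.0161, 0.2211]
tool_rot: [0.733, 0.68, 0.007, 0.007]
ft_force: [8.1, 0.0, 24.5]
grip_width: 0.0037
```

```bash
python3 - <<'E'
from plan import *
print(state()[0],state()[2]['ft_force'])
p,d=shot('scene');C=cloud('scene',d);np.save('s5.npy',C)
p,d=shot('top','top5.png');C2=cloud('top',d);np.save('t5.npy',C2)
# hatch panel: points in trap frame
for nm,c in (('scene',C),('top',C2)):
    Q=c.reshape(-1,3);Q=Q[~np.isnan(Q[:,0])];L=np.c_[(Q[:,:2]-O)@ex,(Q[:,:2]-O)@ey,Q[:,2]]
    s=L[(abs(L[:,1])<.125)&(abs(L[:,1])>.07)&(L[:,2]>.1)&(L[:,2]<.3)&(L[:,0]>0)&(L[:,0]<.25)]
    print(nm,len(s),s[:,2].max() if len(s) else 0)
    for z in np.arange(.11,.26,.02):
        t=s[abs(s[:,2]-z)<.006]
        if len(t): print(round(z,2),np.percentile(t[:,0],[5,50,95]),len(t))
E
```

```text
[ 0.6968 -0.0161  0.2211] [ 8.054   0.0248 24.4915]
scene 1527 0.25802940419719045
0.11 [0.0744 0.0773 0.0803] 83
0.13 [0.0812 0.084  0.0874] 90
0.15 [0.0877 0.0909 0.0943] 100
0.17 [0.0942 0.0975 0.1006] 106
0.19 [0.1014 0.1046 0.1081] 108
0.21 [0.1081 0.1111 0.1147] 109
0.23 [0.1155 0.1182 0.1218] 113
0.25 [0.1229 0.1318 0.1469] 280
top 1493 0.2617142275708375
0.11 [0.0733 0.076  0.079 ] 56
0.13 [0.0795 0.0827 0.0853] 70
0.15 [0.0869 0.0895 0.0918] 72
0.17 [0.0935 0.0962 0.099 ] 88
0.19 [0.1001 0.1034 0.1062] 95
0.21 [0.1068 0.1101 0.1123] 104
0.23 [0.1139 0.117  0.1198] 116
0.25 [0.1217 0.1344 0.1472] 422
```

Call:
arm_command:
  translation:
    - [0, 0, -0.4]
    - [0, 0, -0.4]
    - [0, 0, -0.4]
    - [0, 0, -0.4]
    - [0, 0, -0.4]
  turn: [0, 0, 0, 0, 0]
  hand: [1, 0.75, 0.75, 0.75, 0.75]

```text
clock: 7.12
eef_pos: [0.6961, -0.016, 0.2241]
tool_rot: [0.733, 0.68, 0.007, 0.006]
ft_force: [6.7, -0.4, 21.5]
grip_width: 0.0217
```

Call:
arm_command:
  translation:
    - [0, 0, -2]
    - [0, 0, -4]
    - [0, 0, -7]
    - [0, 0, -10]
    - [0, 0, -12]
  turn: [0, 0, 0, 0, 0]
  hand: [0.75, 0.75, 0.75, 0.75, 0.75]

```text
clock: 7.53
eef_pos: [0.6907, -0.0158, 0.3384]
tool_rot: [0.733, 0.68, 0.0, 0.0]
ft_force: [1.0, 0.5, 0.7]
grip_width: 0.0209
```

```bash
cat > off.py <<'E'
from plan import *
def pieces(fn):
    C=cloud('top',shot('top',fn)[1])
    L=np.stack([(C[...,:2]-O)@ex,(C[...,:2]-O)@ey,C[...,2]],-1)
    m=((abs(L[...,0])<.085)&(abs(L[...,1])<.125)&(L[...,2]>.038)&(L[...,2]<.06)).astype(np.uint8)
    n,lab=cv2.connectedComponents(m,connectivity=4)
    for k in range(1,n):
        s=L[lab==k]
        if len(s)<80: continue
        b=cv2.minAreaRect((s[:,:2]*1000).astype(np.float32));print('offcut trap mm',np.round(b[0],1),np.round(b[1],1),'ang',round(b[2],1),'z',np.median(s[:,2]).round(4),len(s))
    return C
if __name__=='__main__':
    C=pieces('top6.png');print(state()[0])
    Q=C.reshape(-1,3);Q=Q[~np.isnan(Q[:,0])];L=np.c_[(Q[:,:2]-O)@ex,(Q[:,:2]-O)@ey,Q[:,2]]
    s=L[(abs(L[:,1])<.125)&(abs(L[:,1])>.07)&(L[:,2]>.1)&(L[:,2]<.23)&(L[:,0]>0)&(L[:,0]<.25)]
    print('hatch lean',np.polyfit(s[:,2],s[:,0],1))
E
python3 off.py
```

```text
[ 0.6915 -0.0158  0.3423]
hatch lean [0.2784 0.0439]
```

```bash
python3 - <<'E'
from plan import *
for nm,C in (('scene',cloud('scene',shot('scene')[1])),('top',np.load('t5.npy'))):
    L=np.stack([(C[...,:2]-O)@ex,(C[...,:2]-O)@ey,C[...,2]],-1)
    q=L[(abs(L[...,0])<.085)&(abs(L[...,1])<.125)&(L[...,2]<.07)];print(nm,len(q),np.histogram(q[:,2],bins=np.arange(0,.08,.006)))
    m=((abs(L[...,0])<.085)&(abs(L[...,1])<.125)&(L[...,2]>.046)&(L[...,2]<.056)).astype(np.uint8)
    n,lab=cv2.connectedComponents(m,connectivity=4)
    for k in range(1,n):
        s=L[lab==k]
        if len(s)<30: continue
        b=cv2.minAreaRect((s[:,:2]*1000).astype(np.float32));print('offcut trap mm',np.round(b[0],1),np.round(b[1],1),'ang',round(b[2],1),'z',np.median(s[:,2]).round(4),len(s))
E
```

```text
scene 3083 (array([   0,   28, 1146,  608,  110,  134,  112,  406,  507,   18,    8,
          6,    0]), array([0.   , 0.006, 0.012, 0.018, 0.024, 0.03 , 0.036, 0.042, 0.048,
       0.054, 0.06 , 0.066, 0.072, 0.078]))
offcut trap mm [-27.1  51.1] [36.5 89.7] ang 88.4 z 0.0486 234
offcut trap mm [-23.5  -3. ] [90.2 34.7] ang 1.2 z 0.0489 237
offcut trap mm [-24.8 -60.1] [36.3 92. ] ang 87.9 z 0.0491 269
top 1010 (array([  0,  17, 515, 471,   7,   0,   0,   0,   0,   0,   0,   0,   0]), array([0.   , 0.006, 0.012, 0.018, 0.024, 0.03 , 0.036, 0.042, 0.048,
       0.054, 0.06 , 0.066, 0.072, 0.078]))
```

```bash
cat > tray.py <<'E'
from plan import *
def tray(cam='top',fn=None):
    p,d=shot(cam,fn);H=cv2.cvtColor(np.ascontiguousarray(p[:,:,::-1]),cv2.COLOR_BGR2HSV);C=cloud(cam,d)
    m=((H[...,0]>5)&(H[...,0]<22)&(H[...,1]>150)&(C[...,0]>.38)&(C[...,0]<.68)&(C[...,1]<-.2)&(C[...,1]>-.5)&(C[...,2]<.045)).astype(np.uint8)
    m=cv2.morphologyEx(m,cv2.MORPH_OPEN,np.ones((3,3)))
    k=max(cv2.findContours(m,0,1)[0],key=cv2.contourArea).reshape(-1,2)
    W=np.array([at_z(cam,(v,u),.032)[:2] for u,v in k]) if cam=='top' else C[k[:,1],k[:,0],:2]
    b=cv2.minAreaRect((W*1000).astype(np.float32));a=b[2]
    if b[1][0]<b[1][1]: a-=90
    a=(a+90)%180-90
    return np.array(b[0])/1000,np.radians(a),b[1]
if __name__=='__main__': print(tray())
E
python3 tray.py; python3 - <<'E'
from plan import *
plan([(tr(-.027,.051,.15),YAW+np.pi/2-.02,.53),(tr(-.027,.051,.038),None,.53)])
E
```

```text
(array([ 0.5192, -0.3329]), np.float64(0.008762868371688628), (212.33154296875, 145.9384307861328))
{"translation": [[0.3, -1.3, 1.2], [0.7, -2.6, 2.5], [1.0, -3.9, 3.7], [1.3, -5.2, 5.0], [1.6, -6.5, 6.2]], "turn": [-0.1, -0.21, -0.31, -0.41, -0.52], "hand": [0.53, 0.53, 0.53, 0.53, 0.53]}
{"translation": [[1.0, -1.0, 1.3], [1.9, -1.9, 2.5], [2.8, -2.9, 3.8], [3.7, -3.9, 5.0], [4.7, -4.8, 6.3]], "turn": [-0.1, -0.21, -0.31, -0.41, -0.52], "hand": [0.53, 0.53, 0.53, 0.53, 0.53]}
{"translation": [[1.3, -0.4, 1.2], [2.6, -0.8, 2.5], [3.9, -1.2, 3.7], [5.1, -1.5, 5.0], [6.4, -1.9, 6.2]], "turn": [-0.1, -0.2, -0.31, -0.41, -0.51], "hand": [0.53, 0.53, 0.53, 0.53, 0.53]}
{"translation": [[0.0, -0.0, 3.8], [0.0, -0.0, 7.5], [0.0, -0.0, 11.2]], "turn": [-0.0, -0.0, -0.0], "hand": [0.53, 0.53, 0.53]}
end [0.5013 0.0477 0.0384] 1.4740818319173046
```

Call:
arm_command:
  translation:
    - [0.3, -1.3, 0]
    - [0.7, -2.6, 0]
    - [1.0, -3.9, 0]
    - [1.3, -5.2, 0]
    - [1.6, -6.5, 0]
  turn: [-0.1, -0.21, -0.31, -0.41, -0.52]
  hand: [0.53, 0.53, 0.53, 0.53, 0.53]

```text
clock: 8.1
eef_pos: [0.6261, 0.0052, 0.3328]
tool_rot: [0.532, 0.847, -0.001, -0.002]
ft_force: [0.3, 0.8, -0.5]
grip_width: 0.04
```

Call:
arm_command:
  translation:
    - [1.0, -1.0, 0.5]
    - [1.9, -1.9, 1.5]
    - [2.8, -2.9, 4.0]
    - [3.7, -3.9, 7.0]
    - [4.7, -4.8, 9.0]
  turn: [-0.1, -0.21, -0.31, -0.41, -0.52]
  hand: [0.53, 0.53, 0.53, 0.53, 0.53]

```text
clock: 8.52
eef_pos: [0.561, 0.0267, 0.2409]
tool_rot: [0.296, 0.955, -0.001, -0.003]
ft_force: [0.1, -0.6, 0.0]
grip_width: 0.0398
```

Call:
arm_command:
  translation:
    - [1.3, -0.4, 2]
    - [2.6, -0.8, 4]
    - [3.9, -1.2, 6]
    - [5.1, -1.5, 8]
    - [6.4, -1.9, 9.7]
  turn: [-0.1, -0.2, -0.31, -0.41, -0.51]
  hand: [0.53, 0.53, 0.53, 0.53, 0.53]

```text
clock: 8.93
eef_pos: [0.4977, 0.0476, 0.145]
tool_rot: [0.046, 0.999, -0.0, -0.003]
ft_force: [0.7, -0.2, 0.1]
grip_width: 0.04
```

```bash
python3 - <<'E'
from plan import *
plan([(tr(-.027,.051,.15),YAW+np.pi/2-.02,.53),(tr(-.027,.051,.038),None,.53)])
E
```

```text
{"translation": [[-0.3, 0.0, -0.5], [-0.3, 0.0, 3.2], [-0.3, 0.0, 7.0], [-0.3, 0.0, 10.7]], "turn": [0.0, 0.0, 0.0, 0.0], "hand": [0.53, 0.53, 0.53, 0.53]}
end [0.5006 0.0473 0.038 ] 1.4789646123764488
```

Call:
arm_command:
  translation:
    - [-0.3, 0, 2]
    - [-0.3, 0, 5]
    - [-0.3, 0, 8]
    - [-0.3, 0, 10]
    - [-0.3, 0, 10.7]
  turn: [0, 0, 0, 0, 0]
  hand: [0.53, 0.53, 0.53, 0.53, 0.53]

```text
clock: 9.35
eef_pos: [0.4987, 0.0471, 0.0366]
tool_rot: [0.048, 0.999, -0.001, -0.005]
ft_force: [-0.6, -0.4, -0.8]
grip_width: 0.0402
```

Call:
arm_command:
  translation:
    - [0, 0, 0]
    - [0, 0, 0]
    - [0, 0, 0]
    - [0, 0, 0]
    - [0, 0, 0]
  turn: [0, 0, 0, 0, 0]
  hand: [0.53, 1, 1, 1, 1]

```text
clock: 9.77
eef_pos: [0.5052, 0.0474, 0.0426]
tool_rot: [0.048, 0.999, 0.0, 0.001]
ft_force: [0.5, -0.2, -1.3]
grip_width: 0.031
```

Call:
arm_command:
  translation:
    - [0, 0, -2]
    - [0, 0, -5]
    - [0, 0, -8.5]
    - [0, 0, -12]
    - [0, 0, -14]
  turn: [0, 0, 0, 0, 0]
  hand: [1, 1, 1, 1, 1]

```text
clock: 10.18
eef_pos: [0.5061, 0.0475, 0.1862]
tool_rot: [0.048, 0.999, 0.0, 0.003]
ft_force: [0.5, 0.6, -0.8]
grip_width: 0.0308
```

```bash
cat >> tray.py <<'E'
def place(dx,dy,zc=.20,zr=.031,w=1):
    t,a,s=tray();print('tray',t,a,s)
    q=t+np.array([[np.cos(a),-np.sin(a)],[np.sin(a),np.cos(a)]])@[dx,dy];print(q,np.hypot(*q))
    plan([(np.r_[q,zc],a+np.pi/2,w),(np.r_[q,zr],None,w)])
E
python3 -c "
from tray import *
place(-.05,.027)"
```

```text
tray [ 0.5192 -0.3329] 0.008762868371688628 (212.33154296875, 145.9384307861328)
[ 0.4689 -0.3064] 0.5601507038721181
{"translation": [[0.0, -3.6, -0.1], [0.1, -7.1, -0.2], [0.1, -10.7, -0.3], [0.2, -14.2, -0.4], [0.2, -17.8, -0.5]], "turn": [-0.01, -0.02, -0.03, -0.04, -0.05], "hand": [1, 1, 1, 1, 1]}
{"translation": [[0.3, -3.6, -0.1], [0.5, -7.1, -0.2], [0.7, -10.7, -0.4], [0.9, -14.2, -0.5], [1.2, -17.8, -0.6]], "turn": [-0.01, -0.02, -0.03, -0.05, -0.06], "hand": [1, 1, 1, 1, 1]}
{"translation": [[-0.0, 0.0, 3.4], [-0.0, 0.0, 6.8], [-0.0, 0.0, 10.2], [-0.0, 0.0, 13.6], [-0.0, 0.0, 16.9]], "turn": [0.0, 0.0, 0.0, 0.0, 0.0], "hand": [1, 1, 1, 1, 1]}
end [ 0.4685 -0.3065  0.0314] 1.5839484944989437
```

Call:
arm_command:
  translation:
    - [0.0, -3.6, -0.1]
    - [0.1, -7.1, -0.2]
    - [0.1, -10.7, -0.3]
    - [0.2, -14.2, -0.4]
    - [0.2, -17.8, -0.5]
  turn: [-0.01, -0.02, -0.03, -0.04, -0.05]
  hand: [1, 1, 1, 1, 1]

```text
clock: 10.65
eef_pos: [0.4847, -0.131, 0.187]
tool_rot: [0.023, 1.0, -0.0, 0.001]
ft_force: [1.8, 0.2, -0.1]
grip_width: 0.0309
```

Call:
arm_command:
  translation:
    - [0.3, -3.6, -0.1]
    - [0.5, -7.1, -0.2]
    - [0.7, -10.7, -0.4]
    - [0.9, -14.2, -0.5]
    - [1.2, -17.8, -0.6]
  turn: [-0.01, -0.02, -0.03, -0.05, -0.06]
  hand: [1, 1, 1, 1, 1]

```text
clock: 11.07
eef_pos: [0.4645, -0.3086, 0.193]
tool_rot: [-0.007, 1.0, -0.0, 0.001]
ft_force: [1.4, 1.1, -1.0]
grip_width: 0.0309
```

```bash
python3 -c "
from tray import *
p,a,o=state();print(p,a,o['grip_width'])
print(tray('scene'))
shot('scene','s7.png')"
```

```text
[ 0.4645 -0.3086  0.193 ] 1.5847684578003318 0.0308908265613276
(array([ 0.5201, -0.3405]), np.float64(0.006580898358546025), (217.93028259277344, 146.81690979003906))
```

View pics/s7.png

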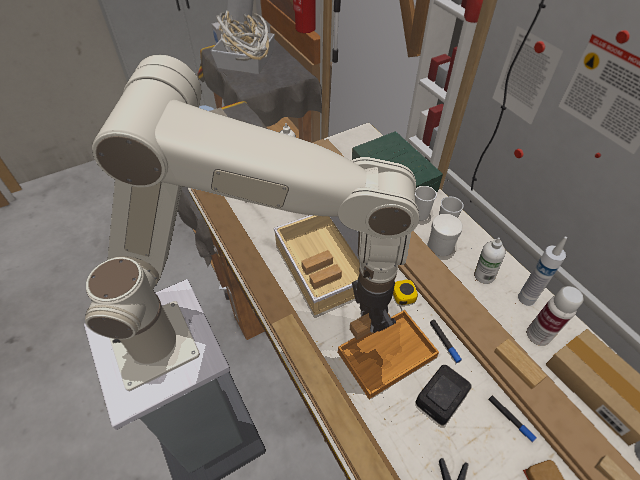

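Call:
arm_command:
  translation:
    - [-0.8, -0.2, 3.4]
    - [-0.8, -0.2, 7]
    - [-0.8, -0.2, 10.5]
    - [-0.8, -0.2, 13.5]
    - [-0.8, -0.2, 15.9]
  turn: [0, 0, 0, 0, 0]
  hand: [1, 1, 1, 1, 1]

```text
clock: 11.58
eef_pos: [0.4717, -0.3073, 0.0311]
tool_rot: [-0.007, 1.0, 0.001, -0.001]
ft_force: [-0.1, 0.1, -1.2]
grip_width: 0.0307
```

Call:
arm_command:
  translation:
    - [0, 0, 0]
    - [0, 0, 0]
    - [0, 0, 0]
    - [0, 0, 0]
    - [0, 0, 0]
  turn: [0, 0, 0, 0, 0]
  hand: [1, 1, 0.53, 0.53, 0.53]

```text
clock: 12.0
eef_pos: [0.4738, -0.3092, 0.0351]
tool_rot: [-0.007, 1.0, -0.001, 0.001]
ft_force: [0.2, 0.3, -0.8]
grip_width: 0.0402
```

Call:
arm_command:
  translation:
    - [0, 0, -1]
    - [0, 0, -4]
    - [0, 0, -8]
    - [0, 0, -12]
    - [0, 0, -16]
  turn: [0, 0, 0, 0, 0]
  hand: [0.53, 0.53, 0.53, 0.53, 0.53]

```text
clock: 12.42
eef_pos: [0.4724, -0.3085, 0.1964]
tool_rot: [-0.007, 1.0, -0.0, 0.0]
ft_force: [1.0, -0.8, -1.0]
grip_width: 0.04
```

```bash
python3 - <<'E'
from plan import *
plan([(tr(-.022,-.003,.16),YAW+np.pi/2+.02,.53),(tr(-.022,-.003,.040),None,.53)])
E
```

```text
{"translation": [[-0.4, 3.4, 0.4], [-0.7, 6.7, 0.8], [-1.1, 10.1, 1.2], [-1.5, 13.4, 1.6], [-1.9, 16.8, 2.0]], "turn": [0.01, 0.01, 0.02, 0.03, 0.04], "hand": [0.53, 0.53, 0.53, 0.53, 0.53]}
{"translation": [[-0.2, 3.3, 0.4], [-0.4, 6.7, 0.8], [-0.7, 10.0, 1.2], [-0.9, 13.4, 1.6], [-0.9, 13.4, 4.6]], "turn": [0.0, 0.01, 0.02, 0.03, 0.03], "hand": [0.53, 0.53, 0.53, 0.53, 0.53]}
{"translation": [[-0.0, 0.0, 3.0], [-0.0, 0.0, 6.0], [-0.0, 0.0, 9.0]], "turn": [-0.0, -0.0, -0.0], "hand": [0.53, 0.53, 0.53]}
end [ 0.5018 -0.0066  0.0404] 1.5138753567629297
```

Call:
arm_command:
  translation:
    - [-0.4, 3.4, 0.4]
    - [-0.7, 6.7, 0.8]
    - [-1.1, 10.1, 1.2]
    - [-1.5, 13.4, 1.6]
    - [-1.9, 16.8, 2.0]
  turn: [0.01, 0.01, 0.02, 0.03, 0.04]
  hand: [0.53, 0.53, 0.53, 0.53, 0.53]

```text
clock: 12.83
eef_pos: [0.4897, -0.1394, 0.1749]
tool_rot: [0.014, 1.0, -0.0, 0.001]
ft_force: [0.9, 0.6, 0.5]
grip_width: 0.0403
```

Call:
arm_command:
  translation:
    - [-0.2, 3.3, 0.4]
    - [-0.4, 6.7, 0.8]
    - [-0.7, 10.0, 1.2]
    - [-0.9, 13.4, 1.6]
    - [-0.9, 13.4, 1.6]
  turn: [0, 0.01, 0.02, 0.03, 0.03]
  hand: [0.53, 0.53, 0.53, 0.53, 0.53]

```text
clock: 13.25
eef_pos: [0.5022, -0.0016, 0.1581]
tool_rot: [0.025, 1.0, 0.001, 0.0]
ft_force: [0.5, -1.0, 0.6]
grip_width: 0.04
```

Call:
arm_command:
  translation:
    - [0, 0, 3]
    - [0, 0, 6]
    - [0, 0, 9]
    - [0, 0, 11]
    - [0, 0, 11.8]
  turn: [0, 0, 0, 0, 0]
  hand: [0.53, 0.53, 0.53, 0.53, 0.53]

```text
clock: 13.67
eef_pos: [0.5001, -0.007, 0.0375]
tool_rot: [0.028, 1.0, -0.0, -0.002]
ft_force: [-1.1, -0.7, 0.9]
grip_width: 0.0403
```

Call:
arm_command:
  translation:
    - [0, 0, 0]
    - [0, 0, 0]
    - [0, 0, 0]
    - [0, 0, 0]
    - [0, 0, 0]
  turn: [0, 0, 0, 0, 0]
  hand: [0.53, 1, 1, 1, 1]

```text
clock: 14.08
eef_pos: [0.5033, -0.0069, 0.0407]
tool_rot: [0.028, 1.0, -0.0, 0.001]
ft_force: [-0.0, -0.4, 0.4]
grip_width: 0.0313
```

Call:
arm_command:
  translation:
    - [0, 0, -2]
    - [0, 0, -5]
    - [0, 0, -8.5]
    - [0, 0, -12]
    - [0, 0, -14]
  turn: [0, 0, 0, 0, 0]
  hand: [1, 1, 1, 1, 1]

```text
clock: 14.5
eef_pos: [0.5039, -0.0069, 0.1841]
tool_rot: [0.028, 1.0, 0.0, 0.003]
ft_force: [0.6, -0.3, -0.1]
grip_width: 0.0307
```

```bash
python3 -c "
from tray import *
place(.0,-.03)"
```

```text
tray [ 0.5192 -0.3329] 0.008762868371688628 (212.33154296875, 145.9384307861328)
[ 0.5194 -0.3629] 0.6336682855262938
{"translation": [[-0.3, -3.5, -0.1], [-0.7, -7.1, -0.3], [-1.0, -10.6, -0.4], [-1.4, -14.2, -0.5], [-1.7, -17.7, -0.6]], "turn": [-0.01, -0.01, -0.02, -0.03, -0.03], "hand": [1, 1, 1, 1, 1]}
{"translation": [[-0.2, -3.6, -0.2], [-0.4, -7.1, -0.3], [-0.7, -10.7, -0.4], [-0.9, -14.3, -0.5], [-1.1, -17.8, -0.7]], "turn": [-0.01, -0.02, -0.02, -0.03, -0.04], "hand": [1, 1, 1, 1, 1]}
{"translation": [[-0.0, -0.0, 3.4], [-0.0, -0.0, 6.8], [-0.0, -0.0, 10.2], [-0.0, -0.0, 13.5], [-0.0, -0.0, 16.9]], "turn": [0.0, 0.0, 0.0, 0.0, 0.0], "hand": [1, 1, 1, 1, 1]}
end [ 0.519  -0.3628  0.0312] 1.5840288430745268
```

Call:
arm_command:
  translation:
    - [-0.3, -3.5, -0.1]
    - [-0.7, -7.1, -0.3]
    - [-1.0, -10.6, -0.4]
    - [-1.4, -14.2, -0.5]
    - [-1.7, -17.7, -0.6]
  turn: [-0.01, -0.01, -0.02, -0.03, -0.03]
  hand: [1, 1, 1, 1, 1]

```text
clock: 14.97
eef_pos: [0.5091, -0.1861, 0.186]
tool_rot: [0.013, 1.0, -0.0, 0.001]
ft_force: [1.5, 0.4, -0.4]
grip_width: 0.0308
```

Call:
arm_command:
  translation:
    - [-0.2, -3.6, -0.2]
    - [-0.4, -7.1, -0.3]
    - [-0.7, -10.7, -0.4]
    - [-0.9, -14.3, -0.5]
    - [-1.1, -17.8, -0.7]
  turn: [-0.01, -0.02, -0.02, -0.03, -0.04]
  hand: [1, 1, 1, 1, 1]

```text
clock: 15.38
eef_pos: [0.5149, -0.3646, 0.1925]
tool_rot: [-0.007, 1.0, -0.0, 0.0]
ft_force: [0.7, -0.3, -0.0]
grip_width: 0.031
```

Call:
arm_command:
  translation:
    - [0, 0, 0]
    - [0, 0, 3.5]
    - [0, 0, 7]
    - [0, 0, 10.5]
    - [0, 0, 13]
  turn: [0, 0, 0, 0, 0]
  hand: [1, 1, 1, 1, 1]

```text
clock: 15.8
eef_pos: [0.5139, -0.3616, 0.0594]
tool_rot: [-0.006, 1.0, 0.001, -0.001]
ft_force: [0.1, 0.4, -0.9]
grip_width: 0.031
```

```bash
python3 -c "
from tray import *
p,a,o=state();print(p,a,o['grip_width'])
print(tray('scene'))"
```

```text
[ 0.5139 -0.3616  0.0594] 1.5837377429590165 0.03101908216731929
(array([ 0.52  , -0.3406]), np.float64(0.008226709025674376), (216.91571044921875, 146.91929626464844))
```

Call:
arm_command:
  translation:
    - [0, 0, 1.3]
    - [0, 0, 2.6]
    - [0, 0, 2.6]
    - [0, 0, 2.6]
    - [0, 0, 2.6]
  turn: [0, 0, 0, 0, 0]
  hand: [1, 1, 1, 0.53, 0.53]

```text
clock: 16.27
eef_pos: [0.5162, -0.3631, 0.038]
tool_rot: [-0.007, 1.0, -0.001, 0.001]
ft_force: [0.1, -0.5, 0.6]
grip_width: 0.0399
```

Call:
arm_command:
  translation:
    - [0, 0, 0]
    - [0, 0, -1]
    - [0, 0, -5]
    - [0, 0, -9]
    - [0, 0, -13]
  turn: [0, 0, 0, 0, 0]
  hand: [0.53, 0.53, 0.53, 0.53, 0.53]

```text
clock: 16.68
eef_pos: [0.5149, -0.3625, 0.169]
tool_rot: [-0.007, 1.0, -0.0, 0.0]
ft_force: [0.5, -0.3, 0.2]
grip_width: 0.0401
```

```bash
python3 - <<'E'
from plan import *
plan([(tr(-.024,-.060,.16),YAW+np.pi/2-.03,.53),(tr(-.024,-.060,.16),None,.53),(tr(-.024,-.060,.039),None,.53)])
E
```

```text
{"translation": [[0.2, 3.7, 0.1], [0.4, 7.5, 0.2], [0.6, 11.2, 0.3], [0.8, 15.0, 0.4], [0.9, 18.7, 0.6]], "turn": [0.01, 0.03, 0.04, 0.06, 0.07], "hand": [0.53, 0.53, 0.53, 0.53, 0.53]}
{"translation": [[0.5, 3.7, 0.1], [0.9, 7.5, 0.2], [1.4, 11.2, 0.3], [1.4, 11.2, 0.3], [1.4, 11.2, 3.3]], "turn": [0.02, 0.03, 0.05, 0.05, 0.05], "hand": [0.53, 0.53, 0.53, 0.53, 0.53]}
{"translation": [[-0.0, -0.0, 3.0], [-0.0, -0.0, 6.1], [-0.0, -0.0, 9.1]], "turn": [-0.0, -0.0, -0.0], "hand": [0.53, 0.53, 0.53]}
end [ 0.4959 -0.063   0.039 ] 1.463954283120936
```

Call:
arm_command:
  translation:
    - [0.2, 3.7, 0.1]
    - [0.4, 7.5, 0.2]
    - [0.6, 11.2, 0.3]
    - [0.8, 15.0, 0.4]
    - [0.9, 18.7, 0.6]
  turn: [0.01, 0.03, 0.04, 0.06, 0.07]
  hand: [0.53, 0.53, 0.53, 0.53, 0.53]

```text
clock: 17.1
eef_pos: [0.5038, -0.1745, 0.1624]
tool_rot: [0.029, 1.0, -0.0, 0.002]
ft_force: [0.4, 0.3, 0.5]
grip_width: 0.0402
```

Call:
arm_command:
  translation:
    - [0.5, 3.7, 0.1]
    - [0.9, 7.5, 0.2]
    - [1.4, 11.2, 0.3]
    - [1.4, 11.2, 0.3]
    - [1.4, 11.2, 0.3]
  turn: [0.02, 0.03, 0.05, 0.05, 0.05]
  hand: [0.53, 0.53, 0.53, 0.53, 0.53]

```text
clock: 17.52
eef_pos: [0.4965, -0.0614, 0.159]
tool_rot: [0.051, 0.999, -0.0, 0.001]
ft_force: [0.7, 0.4, 0.6]
grip_width: 0.04
```

Call:
arm_command:
  translation:
    - [0, 0, 3]
    - [0, 0, 6]
    - [0, 0, 9]
    - [0, 0, 11]
    - [0, 0, 12]
  turn: [0, 0, 0, 0, 0]
  hand: [0.53, 0.53, 0.53, 0.53, 0.53]

```text
clock: 17.93
eef_pos: [0.4948, -0.0645, 0.0354]
tool_rot: [0.054, 0.999, -0.0, -0.002]
ft_force: [-0.7, -0.5, 0.6]
grip_width: 0.0403
```

Call:
arm_command:
  translation:
    - [0, 0, 0]
    - [0, 0, 0]
    - [0, 0, 0]
    - [0, 0, 0]
    - [0, 0, 0]
  turn: [0, 0, 0, 0, 0]
  hand: [0.53, 1, 1, 1, 1]

```text
clock: 18.35
eef_pos: [0.4974, -0.0635, 0.0387]
tool_rot: [0.053, 0.999, -0.0, 0.001]
ft_force: [0.3, 0.3, -0.5]
grip_width: 0.0313
```

Call:
arm_command:
  translation:
    - [0, 0, -2]
    - [0, 0, -5]
    - [0, 0, -8.5]
    - [0, 0, -12]
    - [0, 0, -14]
  turn: [0, 0, 0, 0, 0]
  hand: [1, 1, 1, 1, 1]

```text
clock: 18.77
eef_pos: [0.498, -0.0634, 0.1822]
tool_rot: [0.053, 0.999, -0.0, 0.003]
ft_force: [-0.1, 0.2, -0.3]
grip_width: 0.0307
```

```bash
python3 - <<'E'
from tray import *
p,d=shot('top','top8.png');cv2.imwrite('pics/c8.png',cv2.resize(p[170:310,380:540,::-1],None,fx=4,fy=4))
place(.054,.024)
C=cloud('top',d);m=(C[...,0]>.41)&(C[...,0]<.63)&(C[...,1]<-.26)&(C[...,1]>-.41)&(C[...,2]>.034)&(C[...,2]<.046)
n,l=cv2.connectedComponents(m.astype(np.uint8))
for k in range(1,n):
    s=C[l==k]
    if len(s)>80:print(cv2.minAreaRect((s[:,:2]*1000).astype(np.float32)),len(s))
E
```

```text
tray [ 0.5192 -0.3329] 0.008762868371688628 (212.33154296875, 145.9384307861328)
[ 0.573  -0.3085] 0.6507172393829289
{"translation": [[-1.4, -3.4, -0.2], [-2.8, -6.7, -0.5], [-4.2, -10.1, -0.7], [-5.7, -13.5, -1.0], [-7.1, -16.8, -1.2]], "turn": [-0.02, -0.03, -0.05, -0.07, -0.08], "hand": [1, 1, 1, 1, 1]}
{"translation": [[-1.1, -3.5, -0.3], [-2.3, -7.0, -0.5], [-2.3, -7.0, 2.9], [-2.3, -7.0, 6.2], [-2.3, -7.0, 9.6]], "turn": [-0.02, -0.04, -0.04, -0.04, -0.04], "hand": [1, 1, 1, 1, 1]}
{"translation": [[0.0, 0.0, 3.4], [0.0, 0.0, 6.8]], "turn": [0.0, 0.0], "hand": [1, 1]}
end [ 0.5733 -0.3088  0.0307] 1.5842138949855078
((511.51544189453125, -358.9929504394531), (33.73167037963867, 88.90157318115234), 89.58538818359375) 393
((471.8907775878906, -305.3499755859375), (33.25839614868164, 89.89363861083984), 88.32177734375) 402
```

View pics/c8.png

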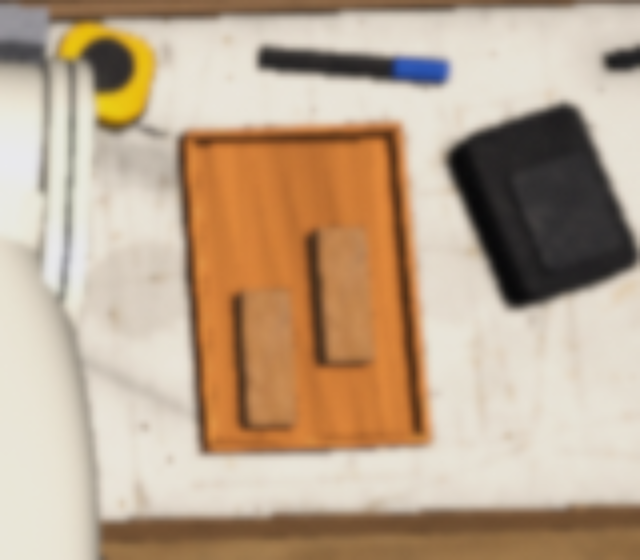

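Call:
arm_command:
  translation:
    - [-1.4, -3.4, -0.2]
    - [-2.8, -6.7, -0.5]
    - [-4.2, -10.1, -0.7]
    - [-5.7, -13.5, -1.0]
    - [-7.1, -16.8, -1.2]
  turn: [-0.02, -0.03, -0.05, -0.07, -0.08]
  hand: [1, 1, 1, 1, 1]

```text
clock: 19.28
eef_pos: [0.5488, -0.2393, 0.1887]
tool_rot: [0.013, 1.0, 0.0, -0.0]
ft_force: [0.2, 1.0, -0.2]
grip_width: 0.031
```

Call:
arm_command:
  translation:
    - [-1.1, -3.4, -0.3]
    - [-2.1, -6.8, -0.3]
    - [-2.1, -6.7, 1.5]
    - [-2.1, -6.7, 5]
    - [-2.1, -6.7, 8.5]
  turn: [-0.02, -0.04, -0.04, -0.04, -0.04]
  hand: [1, 1, 1, 1, 1]

```text
clock: 19.7
eef_pos: [0.5687, -0.3068, 0.1037]
tool_rot: [-0.006, 1.0, -0.001, 0.001]
ft_force: [0.6, -0.3, -1.6]
grip_width: 0.0312
```

```bash
python3 -c "
from tray import *
p,a,o=state();print(p,a,o['grip_width'])
print(tray('scene'))"
```

```text
[ 0.5687 -0.3068  0.1037] 1.5825135015627976 0.031172499992162896
(array([ 0.52  , -0.3404]), np.float64(0.006822345120280732), (217.8245086669922, 147.52243041992188))
```

Call:
arm_command:
  translation:
    - [0, 0, 3]
    - [0, 0, 6]
    - [0, 0, 7.1]
    - [0, 0, 7.1]
    - [0, 0, 7.1]
  turn: [0, 0, 0, 0, 0]
  hand: [1, 1, 1, 1, 0.53]

```text
clock: 20.17
eef_pos: [0.5679, -0.3052, 0.0335]
tool_rot: [-0.007, 1.0, 0.0, -0.001]
ft_force: [1.0, 0.3, 0.1]
grip_width: 0.0396
```

Call:
arm_command:
  translation:
    - [0, 0, 0]
    - [0, 0, 0]
    - [0, 0, -2]
    - [0, 0, -6]
    - [0, 0, -10]
  turn: [0, 0, 0, 0, 0]
  hand: [0.53, 0.53, 0.53, 0.53, 0.53]

```text
clock: 20.58
eef_pos: [0.5674, -0.305, 0.1346]
tool_rot: [-0.007, 1.0, 0.0, -0.001]
ft_force: [1.7, -0.4, 1.4]
grip_width: 0.0403
```

Call:
arm_command:
  translation:
    - [0, 2, -4]
    - [0, 5, -7]
    - [0, 8, -11]
    - [0, 12, -14]
    - [0, 15, -16]
  turn: [0, 0, 0, 0, 0]
  hand: [0.53, 0.53, 0.53, 0.53, 0.53]

```text
clock: 21.0
eef_pos: [0.5666, -0.1665, 0.2898]
tool_rot: [-0.006, 1.0, -0.001, 0.003]
ft_force: [0.2, 0.6, 1.0]
grip_width: 0.04
```

```bash
cat > chk.py <<'E'
from tray import *
def chk():
    t,a,_=tray()
    C=cloud('top',shot('top')[1]);m=(C[...,0]>.38)&(C[...,0]<.66)&(C[...,1]<-.22)&(C[...,1]>-.45)&(C[...,2]>.034)&(C[...,2]<.05)
    n,l=cv2.connectedComponents(m.astype(np.uint8));print('tray',t,a)
    for k in range(1,n):
        s=C[l==k]
        if len(s)>80:b=cv2.minAreaRect((s[:,:2]*1000).astype(np.float32));print(np.round(b[0]),np.round(b[1]),round(b[2]),'rel',np.array(b[0])/1000-t)
if __name__=='__main__':
    chk()
    for n in ('top','scene'):
        C=cloud(n,shot(n)[1])
        m=(C[...,2]>.165)&(C[...,2]<.19)&(abs(C[...,0]-.545)<.04)&(abs(C[...,1]-.342)<.05)
        s=C[m];print(n,'knob',len(s),cv2.minAreaRect(s[:,:2].astype(np.float32)) if len(s) else '',s[:,2].max() if len(s) else '')
        for lo,hi in ((.09,.12),(.13,.16)):
            s=C[(C[...,2]>lo)&(C[...,2]<hi)&(abs(C[...,0]-.545)<.04)&(abs(C[...,1]-.342)<.05)]
            if len(s): print(lo,s.mean(0),len(s))
        r=C[(C[...,2]>.048)&(C[...,2]<.06)&(abs(C[...,0]-.545)<.06)&(abs(C[...,1]-.342)<.06)]
        print('pot rim',cv2.minEnclosingCircle((r[:,:2]*1000).astype(np.float32)),len(r))
    print(state()[0])
E
python3 chk.py
```

```text
tray [ 0.5187 -0.3879] -0.08342045851147854
[ 510. -370.] [20. 89.] 80 rel [-0.0089  0.0174]
top knob 75 ((0.5445891618728638, 0.34178420901298523), (0.021950507536530495, 0.02162097953259945), 15.34298038482666) 0.1864775144944002
0.09 [0.5414 0.3371 0.1042] 30
0.13 [0.5413 0.3369 0.1436] 28
pot rim ((545.9503784179688, 340.75018310546875), 40.34853744506836) 166
scene knob 39 ((0.5454762578010559, 0.3355916440486908), (0.025375481694936752, 0.0191511157900095), 89.60607147216797) 0.1808699685147972
0.09 [0.5442 0.3329 0.1064] 39
0.13 [0.5441 0.3333 0.1461] 40
pot rim ((546.6904296875, 334.83172607421875), 42.58829879760742) 111
[ 0.5671 -0.1663  0.288 ]
```

```bash
python3 - <<'E'
from plan import *
plan([((.50,-.03,.29),None,.3),((.545,.338,.27),None,.3)])
E
```

```text
{"translation": [[1.6, 3.4, -0.0], [3.3, 6.9, -0.1], [4.9, 10.3, -0.1], [6.5, 13.7, -0.2], [6.0, 17.4, 0.0]], "turn": [-0.0, -0.0, -0.0, -0.0, -0.0], "hand": [0.3, 0.3, 0.3, 0.3, 0.3]}
{"translation": [[-0.5, 3.7, 0.2], [-1.0, 7.3, 0.4], [-1.5, 11.0, 0.6], [-2.0, 14.7, 0.8], [-2.5, 18.4, 1.0]], "turn": [-0.0, -0.0, -0.0, -0.0, -0.0], "hand": [0.3, 0.3, 0.3, 0.3, 0.3]}
{"translation": [[-0.5, 3.6, 0.2], [-1.0, 7.3, 0.4], [-1.6, 11.0, 0.6], [-2.1, 14.7, 0.8]], "turn": [-0.0, -0.0, -0.0, -0.0], "hand": [0.3, 0.3, 0.3, 0.3]}
end [0.5454 0.3384 0.27  ] 1.5861456908440157
```

Call:
arm_command:
  translation:
    - [1.6, 3.4, 0]
    - [3.3, 6.9, 0]
    - [4.9, 10.3, 0]
    - [6.5, 13.7, 0]
    - [6.0, 17.4, 0]
  turn: [0, 0, 0, 0, 0]
  hand: [0.3, 0.3, 0.3, 0.3, 0.3]

```text
clock: 21.62
eef_pos: [0.5, 0.0055, 0.2843]
tool_rot: [-0.005, 1.0, -0.0, -0.002]
ft_force: [0.3, -1.2, 0.4]
grip_width: 0.0596
```

Call:
arm_command:
  translation:
    - [-0.5, 3.7, 0.2]
    - [-1.0, 7.3, 0.4]
    - [-1.5, 11.0, 0.6]
    - [-2.0, 14.7, 0.8]
    - [-2.5, 18.4, 1.0]
  turn: [0, 0, 0, 0, 0]
  hand: [0.3, 0.3, 0.3, 0.3, 0.3]

```text
clock: 22.03
eef_pos: [0.5267, 0.1909, 0.2739]
tool_rot: [-0.006, 1.0, -0.0, -0.001]
ft_force: [0.2, -0.9, -0.2]
grip_width: 0.0601
```

Call:
arm_command:
  translation:
    - [-0.5, 3.6, 0.2]
    - [-1.0, 7.3, 0.4]
    - [-1.6, 11.0, 0.6]
    - [-2.1, 14.7, 0.8]
    - [-2.1, 14.7, 0.8]
  turn: [0, 0, 0, 0, 0]
  hand: [0.3, 0.3, 0.3, 0.3, 0.3]

```text
clock: 22.45
eef_pos: [0.5455, 0.3428, 0.2629]
tool_rot: [-0.009, 1.0, 0.0, -0.002]
ft_force: [0.2, -1.0, -1.2]
grip_width: 0.0594
```

```bash
python3 - <<'E'
from chk import *
chk()
p,d=shot('scene');cv2.imwrite('pics/c9.png',cv2.resize(p[90:400,200:460,::-1],None,fx=1.9,fy=1.9))
print(state()[0],state()[2]['grip_width'])
E
```

```text
tray [ 0.5192 -0.3329] 0.008762868371688628
[ 519. -304.] [185.  37.] 2 rel [-0.0005  0.0284]
[ 512. -359.] [89. 33.] 0 rel [-0.0077 -0.0259]
[0.5458 0.3369 0.2652] 0.05971315391582524
```

View pics/c9.png

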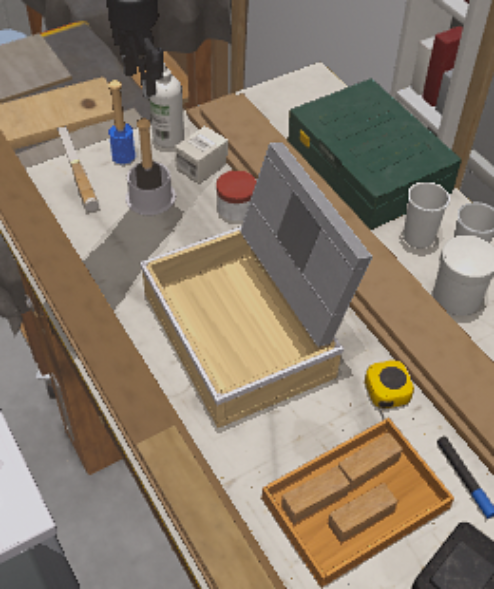

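The crop shows all three offcuts in the tray at (360,490), the pit empty and the hatch leaning back. There are two brush-like things: a blue one at (120,140), and one with a wooden handle and black bristles in the steel pot at (147,165). The second is the one meant, and the gripper is above it.

Call:
arm_command:
  translation:
    - [0, 0.2, 3]
    - [0, 0.2, 6]
    - [0, 0.2, 9]
    - [0, 0.2, 11.7]
    - [0, 0.2, 11.7]
  turn: [0, 0, 0, 0, 0]
  hand: [0.3, 0.3, 0.3, 0.3, 0.3]

```text
clock: 23.02
eef_pos: [0.5426, 0.3352, 0.1437]
tool_rot: [-0.005, 1.0, -0.003, -0.005]
ft_force: [-0.8, -0.1, -0.8]
grip_width: 0.0595
```

Call:
arm_command:
  translation:
    - [0, 0, 0]
    - [0, 0, 0]
    - [0, 0, 0]
    - [0, 0, 0]
    - [0, 0, 0]
  turn: [0, 0, 0, 0, 0]
  hand: [1, 1, 1, 1, 1]

```text
clock: 23.43
eef_pos: [0.5472, 0.3403, 0.1532]
tool_rot: [-0.006, 1.0, 0.001, 0.003]
ft_force: [0.0, -1.2, 7.1]
grip_width: 0.0213
```

Call:
arm_command:
  translation:
    - [0, 0, -1]
    - [0, 0, -4]
    - [0, 0, -7]
    - [0, 0, -9.5]
    - [0, 0, -9.5]
  turn: [0, 0, 0, 0, 0]
  hand: [1, 1, 1, 1, 1]

```text
clock: 23.85
eef_pos: [0.5477, 0.3415, 0.2528]
tool_rot: [-0.007, 1.0, 0.003, 0.005]
ft_force: [1.3, -0.1, 0.0]
grip_width: 0.0216
```

```bash
cat > br.py <<'E'
from plan import *
def brush(c=None):
    """bristle head / pixels below the tool"""
    p,a,o=state();print('tcp',p,'w',o['grip_width'])
    for n in ('scene','top'):
        C=cloud(n,shot(n)[1]);m=(np.hypot(C[...,0]-p[0],C[...,1]-p[1])<.06)&(C[...,2]>.012)&(C[...,2]<p[2]-.035)
        s=C[m]
        if len(s)<20: print(n,len(s));continue
        for lo in np.arange(.0,.2,.03):
            t=s[(s[:,2]>=lo)&(s[:,2]<lo+.03)]
            if len(t)>5: print(n,round(lo,2),'n',len(t),'mean-tcp',t.mean(0)[:2]-p[:2],'zmin',np.percentile(t[:,2],2).round(4))
if __name__=='__main__': brush()
E
python3 - <<'E'
from br import *
brush()
p,d=shot('scene');cv2.imwrite('pics/c10.png',cv2.resize(p[60:240,200:360,::-1],None,fx=3,fy=3))
E
```

```text
tcp [0.5477 0.3415 0.2528] w 0.0216261197210569
scene 0.0 n 151 mean-tcp [-0.0036 -0.0062] zmin 0.0124
scene 0.03 n 262 mean-tcp [-0.0024 -0.0054] zmin 0.0315
scene 0.09 n 55 mean-tcp [-0.0055 -0.0135] zmin 0.103
scene 0.12 n 93 mean-tcp [-0.0061 -0.0139] zmin 0.1205
scene 0.15 n 135 mean-tcp [-0.0031 -0.0092] zmin 0.1512
scene 0.18 n 43 mean-tcp [-0.0027 -0.0069] zmin 0.1809
top 0.0 n 78 mean-tcp [-0.0106 -0.013 ] zmin 0.0122
top 0.03 n 185 mean-tcp [-0.0108 -0.0098] zmin 0.0317
top 0.09 n 37 mean-tcp [-0.0096 -0.0121] zmin 0.1023
top 0.12 n 59 mean-tcp [-0.0108 -0.013 ] zmin 0.1205
top 0.15 n 174 mean-tcp [-0.0096 -0.0037] zmin 0.1524
top 0.18 n 31 mean-tcp [-0.0067 -0.0032] zmin 0.1809
```

View pics/c10.png

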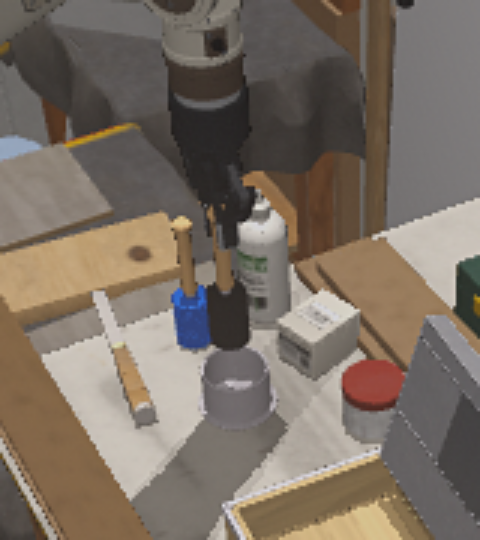

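```bash
python3 - <<'E'
from plan import *
q=tr(-.025,0,.262)
plan([(q,None,1),(q,None,1)])
E
```

```text
{"translation": [[0.5, -3.4, -0.2], [1.0, -6.9, -0.3], [1.5, -10.3, -0.5], [2.0, -13.7, -0.7], [2.5, -17.1, -0.8]], "turn": [-0.0, -0.0, -0.0, -0.0, -0.0], "hand": [1, 1, 1, 1, 1]}
{"translation": [[0.5, -3.5, -0.2], [1.1, -6.9, -0.4], [1.6, -10.3, -0.5], [2.1, -13.7, -0.7], [2.6, -17.2, -0.9]], "turn": [-0.0, -0.0, -0.0, -0.0, -0.0], "hand": [1, 1, 1, 1, 1]}
{"translation": [[-0.0, 0.0, 0.0]], "turn": [-0.0], "hand": [1]}
end [ 0.499  -0.0037  0.2622] 1.5842532386499752
```

Call:
arm_command:
  translation:
    - [0.5, -2.5, -0.8]
    - [1.0, -5.8, -1.2]
    - [1.5, -9.5, -1.2]
    - [2.0, -13.3, -1.2]
    - [2.5, -17.1, -1.2]
  turn: [0, 0, 0, 0, 0]
  hand: [1, 1, 1, 1, 1]

```text
clock: 24.42
eef_pos: [0.5212, 0.167, 0.2549]
tool_rot: [-0.007, 1.0, -0.001, -0.002]
ft_force: [1.3, -0.1, -0.6]
grip_width: 0.0216
```

Call:
arm_command:
  translation:
    - [0.5, -4, 0]
    - [1.1, -8, 0]
    - [1.6, -12, 0]
    - [2.1, -15.2, 0]
    - [2.6, -17.2, 0]
  turn: [0, 0, 0, 0, 0]
  hand: [1, 1, 1, 1, 1]

```text
clock: 24.83
eef_pos: [0.4973, -0.0068, 0.2552]
tool_rot: [-0.005, 1.0, -0.0, -0.002]
ft_force: [0.6, 0.2, -0.1]
grip_width: 0.0213
```

Call:
arm_command:
  translation:
    - [0, 0, 0]
    - [0, 0, 2]
    - [0, 0, 4]
    - [0, 0, 6]
    - [0, 0, 7.5]
  turn: [0, 0, 0, 0, 0]
  hand: [1, 1, 1, 1, 1]

```text
clock: 25.25
eef_pos: [0.4973, -0.0032, 0.179]
tool_rot: [-0.007, 1.0, 0.0, -0.002]
ft_force: [-0.2, 0.8, -1.2]
grip_width: 0.0215
```

```bash
python3 - <<'E'
from br import *
brush()
p,d=shot('scene');cv2.imwrite('pics/c11.png',cv2.resize(p[150:330,230:430,::-1],None,fx=3,fy=3))
E
```

```text
tcp [ 0.4973 -0.0032  0.179 ] w 0.021475111400789577
scene 0.0 n 653 mean-tcp [ 0.0009 -0.01  ] zmin 0.0131
scene 0.03 n 87 mean-tcp [-0.0098 -0.0157] zmin 0.0316
scene 0.06 n 96 mean-tcp [-0.0099 -0.0153] zmin 0.0604
scene 0.09 n 142 mean-tcp [-0.005  -0.0071] zmin 0.0914
scene 0.12 n 33 mean-tcp [-0.0061 -0.0071] zmin 0.1207
top 0
```

View pics/c11.png

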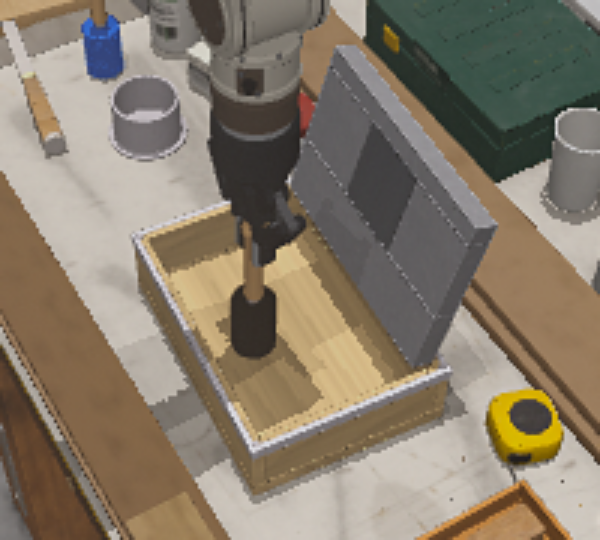

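Crop: the brush hangs upright in the pit at (252,320), a bit above the floor. I'll lower it.

Call:
arm_command:
  translation:
    - [0, 0, 0.4]
    - [0, 0, 0.8]
    - [0, 0, 1.1]
    - [0, 0, 1.1]
    - [0, 0, 1.1]
  turn: [0, 0, 0, 0, 0]
  hand: [1, 1, 1, 1, 1]

```text
clock: 25.82
eef_pos: [0.4992, -0.0038, 0.1712]
tool_rot: [-0.007, 1.0, 0.0, 0.0]
ft_force: [-0.4, 0.1, -0.7]
grip_width: 0.0213
```

Call:
arm_command:
  translation:
    - [0, 0, 0.2]
    - [0, 0, 0.2]
    - [0, 0, 0.2]
  turn: [0, 0, 0]
  hand: [1, 1, 1]

```text
clock: 26.07
eef_pos: [0.4991, -0.0039, 0.169]
tool_rot: [-0.007, 1.0, -0.0, 0.0]
ft_force: [-0.1, -0.7, -0.6]
grip_width: 0.0211
```

Call:
arm_command:
  translation:
    - [0, 0, 0.2]
    - [0, 0, 0.3]
    - [0, 0, 0.3]
    - [0, 0, 0.3]
  turn: [0, 0, 0, 0]
  hand: [1, 1, 1, 1]

```text
clock: 26.4
eef_pos: [0.499, -0.0038, 0.1658]
tool_rot: [-0.007, 1.0, 0.0, -0.0]
ft_force: [0.4, 0.2, -0.6]
grip_width: 0.0217
```

Call:
arm_command:
  translation:
    - [0, 0, 0.2]
    - [0, 0, 0.3]
    - [0, 0, 0.3]
    - [0, 0, 0.3]
  turn: [0, 0, 0, 0]
  hand: [1, 1, 1, 1]

```text
clock: 26.73
eef_pos: [0.5007, -0.004, 0.1652]
tool_rot: [-0.007, 1.0, -0.0, 0.002]
ft_force: [-0.9, -0.5, 8.2]
grip_width: 0.0214
```

Contact with the floor shows 8 N. Next: up, down and up again.

Call:
arm_command:
  translation:
    - [0, 0, -2]
    - [0, 0, -4.5]
    - [0, 0, -7]
    - [0, 0, -7]
    - [0, 0, -7]
  turn: [0, 0, 0, 0, 0]
  hand: [1, 1, 1, 1, 1]

```text
clock: 27.15
eef_pos: [0.5003, -0.0038, 0.2345]
tool_rot: [-0.007, 1.0, -0.0, 0.002]
ft_force: [0.0, -0.1, -1.2]
grip_width: 0.0217
```

Call:
arm_command:
  translation:
    - [0, 0, 2]
    - [0, 0, 4]
    - [0, 0, 6]
    - [0, 0, 6.7]
    - [0, 0, 6.8]
  turn: [0, 0, 0, 0, 0]
  hand: [1, 1, 1, 1, 1]

```text
clock: 27.57
eef_pos: [0.498, -0.0038, 0.1632]
tool_rot: [-0.007, 1.0, -0.0, -0.001]
ft_force: [0.5, -0.3, -0.7]
grip_width: 0.0204
```

Call:
arm_command:
  translation:
    - [0, 0, 0.1]
    - [0, 0, 0.2]
    - [0, 0, 0.2]
  turn: [0, 0, 0]
  hand: [1, 1, 1]

```text
clock: 27.82
eef_pos: [0.4992, -0.0038, 0.1631]
tool_rot: [-0.007, 1.0, 0.0, 0.0]
ft_force: [-0.8, 0.5, 0.8]
grip_width: 0.0206
```

Call:
arm_command:
  translation:
    - [0, 0, -2]
    - [0, 0, -4.5]
    - [0, 0, -7]
    - [0, 0, -9.7]
    - [0, 0, -9.7]
  turn: [0, 0, 0, 0, 0]
  hand: [1, 1, 1, 1, 1]

```text
clock: 28.23
eef_pos: [0.5016, -0.0038, 0.2652]
tool_rot: [-0.007, 1.0, -0.0, 0.005]
ft_force: [1.2, -0.5, 0.1]
grip_width: 0.0206
```

```bash
python3 - <<'E'
from br import *
brush()
q=np.array([.5465,.3385,.262]); plan([(q,None,1)])
E
```

```text
tcp [ 0.5016 -0.0038  0.2652] w 0.020646481302190413
scene 0.0 n 947 mean-tcp [ 0.0018 -0.0017] zmin 0.0126
scene 0.09 n 7 mean-tcp [-0.0045 -0.0151] zmin 0.1173
scene 0.12 n 108 mean-tcp [-0.0087 -0.0149] zmin 0.1211
scene 0.15 n 115 mean-tcp [-0.0077 -0.0151] zmin 0.1511
scene 0.18 n 150 mean-tcp [-0.0039 -0.0065] zmin 0.1805
top 0
{"translation": [[-0.5, 3.4, -0.0], [-1.0, 6.8, -0.0], [-1.5, 10.2, -0.0], [-2.1, 13.7, -0.1], [-2.6, 17.1, -0.1]], "turn": [-0.0, -0.0, -0.0, -0.0, -0.0], "hand": [1, 1, 1, 1, 1]}
{"translation": [[-0.5, 3.4, 0.0], [-1.0, 6.8, 0.0], [-1.5, 10.2, -0.0], [-2.0, 13.6, -0.0], [-2.5, 17.1, -0.0]], "turn": [-0.0, -0.0, -0.0, -0.0, -0.0], "hand": [1, 1, 1, 1, 1]}
end [0.5461 0.3388 0.2617] 1.5840291904418649
```

Call:
arm_command:
  translation:
    - [-0.5, 3.4, 0]
    - [-1.0, 6.8, 0]
    - [-1.5, 10.2, 0]
    - [-2.0, 13.7, 0]
    - [-2.5, 17.1, 0]
  turn: [0, 0, 0, 0, 0]
  hand: [1, 1, 1, 1, 1]

```text
clock: 28.75
eef_pos: [0.5208, 0.1687, 0.2578]
tool_rot: [-0.006, 1.0, -0.001, -0.002]
ft_force: [0.8, -1.0, -0.5]
grip_width: 0.0209
```

Call:
arm_command:
  translation:
    - [-0.5, 4, 0]
    - [-1.0, 8, 0]
    - [-1.5, 12, 0]
    - [-2.0, 15, 0]
    - [-2.5, 17.1, 0]
  turn: [0, 0, 0, 0, 0]
  hand: [1, 1, 1, 1, 1]

```text
clock: 29.17
eef_pos: [0.5432, 0.3418, 0.2569]
tool_rot: [-0.008, 1.0, -0.001, -0.002]
ft_force: [0.4, -0.6, -1.5]
grip_width: 0.0209
```

Call:
arm_command:
  translation:
    - [0, 0, 0]
    - [0, 0, 1]
    - [0, 0, 2.5]
    - [0, 0, 4]
    - [0, 0, 4]
  turn: [0, 0, 0, 0, 0]
  hand: [1, 1, 1, 1, 1]

```text
clock: 29.58
eef_pos: [0.5424, 0.336, 0.2146]
tool_rot: [-0.006, 1.0, -0.003, -0.004]
ft_force: [-0.7, -0.2, -1.9]
grip_width: 0.0208
```

```bash
python3 - <<'E'
from br import *
brush()
for n in ('scene','top'):
    C=cloud(n,shot(n)[1])
    r=C[(C[...,2]>.051)&(C[...,2]<.058)&(np.hypot(C[...,0]-.546,C[...,1]-.338)<.05)]
    print('pot rim',cv2.minEnclosingCircle((r[:,:2]*1000).astype(np.float32)),len(r))
p,d=shot('scene');cv2.imwrite('pics/c12.png',cv2.resize(p[60:240,200:360,::-1],None,fx=3,fy=3))
E
```

```text
tcp [0.5424 0.336  0.2146] w 0.02081476597294094
scene 0.0 n 107 mean-tcp [-0.0028 -0.0115] zmin 0.0125
scene 0.03 n 187 mean-tcp [-0.0008 -0.0134] zmin 0.0308
scene 0.06 n 70 mean-tcp [-0.0086 -0.0163] zmin 0.0683
scene 0.09 n 95 mean-tcp [-0.0095 -0.0156] zmin 0.0919
scene 0.12 n 117 mean-tcp [-0.0061 -0.0098] zmin 0.121
scene 0.15 n 39 mean-tcp [-0.0047 -0.0074] zmin 0.1512
top 0.0 n 65 mean-tcp [-0.0073 -0.0112] zmin 0.0124
top 0.03 n 133 mean-tcp [-0.0093 -0.016 ] zmin 0.031
top 0.06 n 38 mean-tcp [-0.0134 -0.0137] zmin 0.0687
top 0.09 n 61 mean-tcp [-0.0139 -0.0125] zmin 0.0911
top 0.12 n 165 mean-tcp [-0.0105 -0.0042] zmin 0.1221
top 0.15 n 29 mean-tcp [-0.0075 -0.0037] zmin 0.1503
pot rim ((545.3207397460938, 334.8680419921875), 39.9603385925293) 51
pot rim ((543.9004516601562, 339.43194580078125), 38.56303024291992) 69
```

View pics/c12.png

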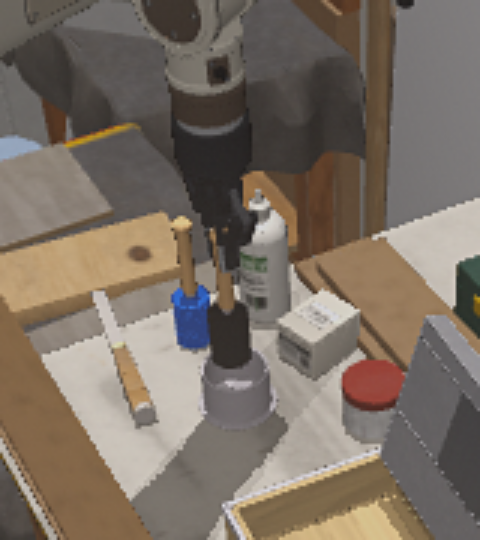

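Crop: the brush is centred over the pot at (232,375). I'll lower it.

Call:
arm_command:
  translation:
    - [0, 0, 2]
    - [0, 0, 4]
    - [0, 0, 5.5]
    - [0, 0, 6.2]
    - [0, 0, 6.2]
  turn: [0, 0, 0, 0, 0]
  hand: [1, 1, 1, 1, 1]

```text
clock: 30.25
eef_pos: [0.5439, 0.3382, 0.1566]
tool_rot: [-0.006, 1.0, -0.001, -0.001]
ft_force: [-0.6, 0.5, -0.1]
grip_width: 0.0209
```

Call:
arm_command:
  translation:
    - [0, 0, 0]
    - [0, 0, 0]
  turn: [0, 0]
  hand: [1, 1]

```text
clock: 30.42
eef_pos: [0.5454, 0.3393, 0.1597]
tool_rot: [-0.007, 1.0, 0.001, 0.001]
ft_force: [-0.4, -0.1, -0.9]
grip_width: 0.0209
```

Another 5–6 mm down, then open and rise.

Call:
arm_command:
  translation:
    - [0, 0, 0.4]
    - [0, 0, 0.7]
    - [0, 0, 0.7]
    - [0, 0, 0.7]
    - [0, 0, 0.7]
  turn: [0, 0, 0, 0, 0]
  hand: [1, 1, 1, 1, 1]

```text
clock: 30.83
eef_pos: [0.5446, 0.3389, 0.1511]
tool_rot: [-0.007, 1.0, 0.0, 0.0]
ft_force: [-0.1, 0.1, -0.1]
grip_width: 0.0207
```

Call:
arm_command:
  translation:
    - [0, 0, 0]
    - [0, 0, 0]
    - [0, 0, 0]
    - [0, 0, 0]
    - [0, 0, 0]
  turn: [0, 0, 0, 0, 0]
  hand: [0.3, 0.3, 0.3, 0.3, 0.3]

```text
clock: 31.25
eef_pos: [0.5446, 0.3389, 0.151]
tool_rot: [-0.007, 1.0, 0.0, 0.0]
ft_force: [0.1, 0.5, 0.0]
grip_width: 0.0603
```

Call:
arm_command:
  translation:
    - [0, 0, -3]
    - [0, 0, -6]
    - [0, 0, -10]
    - [0, 0, -14]
    - [0, 0, -17]
  turn: [0, 0, 0, 0, 0]
  hand: [0.3, 0.3, 0.3, 0.3, 0.3]

```text
clock: 31.67
eef_pos: [0.5447, 0.3389, 0.3249]
tool_rot: [-0.007, 1.0, 0.001, 0.002]
ft_force: [1.0, 1.2, 0.3]
grip_width: 0.0596
```

```bash
python3 - <<'E'
from chk import *
chk()
for n in ('top','scene'):
    p,d=shot(n);C=cloud(n,d)
    s=C[(C[...,2]>.165)&(C[...,2]<.19)&(abs(C[...,0]-.545)<.04)&(abs(C[...,1]-.338)<.05)]
    print(n,'knob',len(s),cv2.minAreaRect(s[:,:2].astype(np.float32)),np.percentile(s[:,2],95))
    L=np.stack([(C[...,:2]-O)@ex,(C[...,:2]-O)@ey,C[...,2]],-1).reshape(-1,3)
    s=L[(abs(L[:,1])<.12)&(L[:,2]>.1)&(L[:,2]<.23)&(L[:,0]>0)&(L[:,0]<.14)]
    print('hatch',len(s),np.polyfit(s[:,2],s[:,0],1))
    t=L[(abs(L[:,1])<.12)&(L[:,2]>.2)&(L[:,2]<.3)&(L[:,0]>.08)&(L[:,0]<.2)];print('top z',np.percentile(t[:,2],98),np.percentile(t[:,0],[2,98]))
cv2.imwrite('pics/c13.png',cv2.resize(p[100:300,220:460,::-1],None,fx=3,fy=3))
print(state()[0],state()[1])
E
```

```text
tray [ 0.5193 -0.333 ] 0.010122842791256616
[ 519. -305.] [185.  36.] 2 rel [-0.0007  0.0283]
[ 512. -359.] [34. 88.] 90 rel [-0.0076 -0.0263]
top knob 78 ((0.5413148999214172, 0.33932235836982727), (0.022134386003017426, 0.02182723954319954), 40.09075927734375) 0.18253893996281764
hatch 2650 [0.278  0.0437]
top z 0.2599613208840572 [0.0996 0.1372]
scene knob 38 ((0.5419967770576477, 0.33424949645996094), (0.02244153432548046, 0.0201181098818779), 37.91179656982422) 0.1794173721564381
hatch 2211 [0.2781 0.045 ]
top z 0.25761469165264617 [0.1003 0.1375]
[0.5451 0.3391 0.3224] 1.5840005222723217
```

View pics/c13.png

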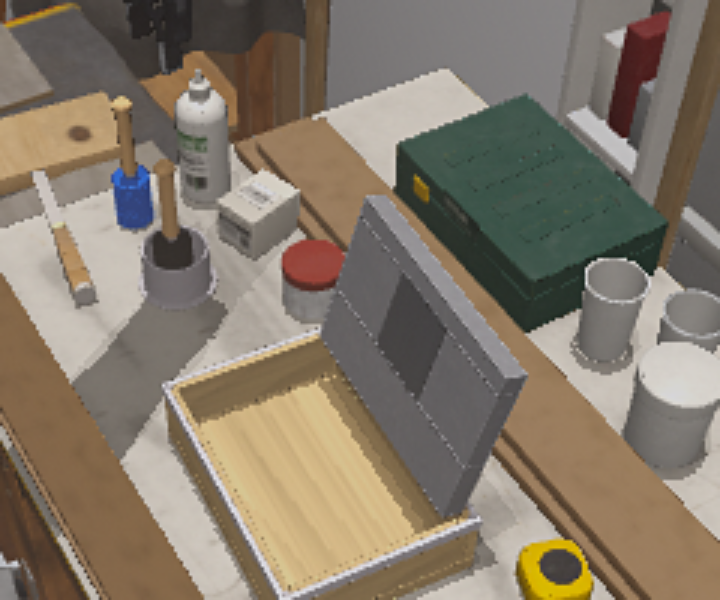

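Crop: the brush stands in the pot at (170,235), the pit is empty and the hatch is open. Next I'll plan the shutting arc from behind the hatch.

```bash
python3 - <<'E'
from plan import *
a=YAW+np.pi/2;y=.065;hx=.0925
W=[(tr(.172,y,.325),a,1),(tr(.172,y,.325),a,1),(tr(.172,y,.242),a,1)]
W+=[(tr(x,y,.244),a,1) for x in (.15,.127,.1035)]
for h in (1.42,1.27,1.12,.97,.82,.67,.52,.37,.22,.1,.03):
    W.append((tr(hx-.15*np.cos(h)+.011,y,.08+.15*np.sin(h)+.014),a,1))
plan(W)
E
```

```text
{"translation": [[-1.7, -3.3, -0.0], [-3.4, -6.5, -0.1], [-5.0, -9.8, -0.1], [-6.7, -13.1, -0.1], [-8.4, -16.3, -0.1]], "turn": [0.01, 0.02, 0.03, 0.04, 0.05], "hand": [1, 1, 1, 1, 1]}
{"translation": [[-1.9, -3.2, -0.1], [-3.7, -6.4, -0.1], [-5.6, -9.5, -0.1], [-7.4, -12.7, -0.2], [-7.4, -12.7, -0.2]], "turn": [0.01, 0.02, 0.03, 0.04, 0.04], "hand": [1, 1, 1, 1, 1]}
{"translation": [[0.0, -0.0, 2.8], [0.0, -0.0, 5.6], [0.0, -0.0, 8.3], [2.2, -0.0, 8.1], [4.5, -0.0, 8.1]], "turn": [-0.0, -0.0, -0.0, -0.0, -0.0], "hand": [1, 1, 1, 1, 1]}
{"translation": [[2.4, -0.1, 0.0], [4.6, -0.1, 0.2], [6.8, -0.1, 0.7], [8.9, -0.1, 1.5], [10.8, -0.1, 2.7]], "turn": [-0.0, -0.0, -0.0, -0.0, -0.0], "hand": [1, 1, 1, 1, 1]}
{"translation": [[1.8, -0.0, 1.4], [3.3, -0.0, 3.0], [4.6, -0.0, 4.9], [5.5, -0.0, 6.9], [6.2, -0.0, 9.1]], "turn": [-0.0, -0.0, -0.0, -0.0, -0.0], "hand": [1, 1, 1, 1, 1]}
{"translation": [[0.3, -0.0, 1.7], [0.3, -0.0, 2.8]], "turn": [-0.0, -0.0], "hand": [1, 1]}
end [0.4831 0.0633 0.0984] 1.4940005222723216
```

Call:
arm_command:
  translation:
    - [-1.7, -3.3, 0]
    - [-3.4, -6.5, 0]
    - [-5.0, -9.8, 0]
    - [-6.7, -13.1, 0]
    - [-8.4, -16.3, 0]
  turn: [0.01, 0.02, 0.03, 0.04, 0.05]
  hand: [1, 1, 1, 1, 1]

```text
clock: 32.28
eef_pos: [0.6305, 0.1753, 0.3187]
tool_rot: [0.018, 1.0, -0.001, -0.002]
ft_force: [-0.1, 0.6, -0.4]
grip_width: 0.0002
```

Call:
arm_command:
  translation:
    - [-1.9, -3.2, 0]
    - [-3.7, -6.4, 0]
    - [-5.6, -9.5, 0]
    - [-7.4, -12.7, 0]
    - [-7.4, -12.7, 0]
  turn: [0.01, 0.02, 0.03, 0.04, 0.04]
  hand: [1, 1, 1, 1, 1]

```text
clock: 32.7
eef_pos: [0.7016, 0.0397, 0.3162]
tool_rot: [0.043, 0.999, -0.002, -0.003]
ft_force: [-1.0, 0.1, -0.1]
grip_width: 0.0001
```

Call:
arm_command:
  translation:
    - [0, 0, 0]
    - [0, 0, 2.5]
    - [0, 0, 5]
    - [0, 0, 7.5]
    - [0, 0, 8.3]
  turn: [0, 0, 0, 0, 0]
  hand: [1, 1, 1, 1, 1]

```text
clock: 33.12
eef_pos: [0.6969, 0.0487, 0.2322]
tool_rot: [0.037, 0.999, -0.0, -0.005]
ft_force: [0.0, 0.6, -1.1]
grip_width: -0.0003
```

```bash
python3 - <<'E'
from plan import *
p,a0,o=state();print(p,a0,o['ft_force'],'trap',(p[:2]-O)@ex,(p[:2]-O)@ey)
a=YAW+np.pi/2;y=.065;hx=.0925
W=[(tr(x,y,.244),None,1) for x in (.15,.127,.1035)]
for h in (1.42,1.27,1.12,.97,.82,.67,.52,.37,.22,.1,.03):
    W.append((tr(hx-.15*np.cos(h)+.011,y,.08+.15*np.sin(h)+.014),None,1))
plan(W)
E
```

```text
[0.6969 0.0487 0.2322] 1.4958884570179194 [ 0.0053  0.6431 -1.1352] trap 0.16837881804159988 0.06609454425999405
{"translation": [[1.8, -0.1, -1.2], [4.1, -0.1, -1.2], [6.5, -0.1, -1.2], [8.7, -0.1, -1.0], [10.9, -0.1, -0.5]], "turn": [-0.0, -0.0, -0.0, -0.0, -0.0], "hand": [1, 1, 1, 1, 1]}
{"translation": [[2.1, -0.0, 0.8], [4.1, -0.1, 1.9], [5.8, -0.1, 3.3], [7.3, -0.1, 5.0], [8.6, -0.1, 6.9]], "turn": [-0.0, -0.0, -0.0, -0.0, -0.0], "hand": [1, 1, 1, 1, 1]}
{"translation": [[1.0, 0.0, 2.0], [1.6, 0.0, 4.1], [1.9, 0.0, 5.9], [2.0, 0.0, 7.0]], "turn": [-0.0, -0.0, -0.0, -0.0], "hand": [1, 1, 1, 1]}
end [0.4824 0.0628 0.0982] 1.4958884570179194
```

Call:
arm_command:
  translation:
    - [1.8, -0.1, -0.5]
    - [4.1, -0.1, -0.5]
    - [6.5, -0.1, -0.5]
    - [8.7, -0.1, -0.3]
    - [10.9, -0.1, 0.2]
  turn: [0, 0, 0, 0, 0]
  hand: [1, 1, 1, 1, 1]

```text
clock: 33.53
eef_pos: [0.5908, 0.0556, 0.2374]
tool_rot: [0.038, 0.999, 0.0, 0.002]
ft_force: [1.5, -0.2, 1.5]
grip_width: -0.0002
```

Call:
arm_command:
  translation:
    - [2.1, 0, 0.8]
    - [4.1, 0, 1.9]
    - [5.8, 0, 3.3]
    - [7.3, 0, 5.0]
    - [8.6, 0, 6.9]
  turn: [0, 0, 0, 0, 0]
  hand: [1, 1, 1, 1, 1]

```text
clock: 33.95
eef_pos: [0.5047, 0.0624, 0.168]
tool_rot: [0.037, 0.999, 0.0, 0.001]
ft_force: [2.2, 0.3, 0.6]
grip_width: 0.0
```

```bash
python3 - <<'E'
from plan import *
p,a0,o=state();print(p,a0,o['ft_force'],'trap',(p[:2]-O)@ex,(p[:2]-O)@ey)
p,d=shot('scene');cv2.imwrite('pics/c14.png',cv2.resize(p[130:330,230:430,::-1],None,fx=3,fy=3))
E
```

```text
[0.5047 0.0624 0.168 ] 1.4957929611458713 [2.1525 0.305  0.6019] trap -0.024290905881573725 0.06594766315572584
```

View pics/c14.png

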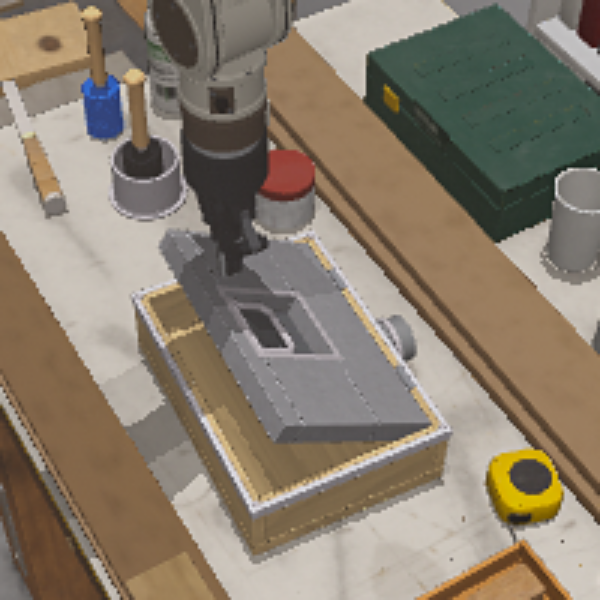

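Crop: the finger is pushing the hatch down (about 30° left), and the ring lies in its pan at (262,325).

Call:
arm_command:
  translation:
    - [1.0, 0, 2.0]
    - [1.6, 0, 4.1]
    - [1.9, 0, 5.8]
    - [2.0, 0, 7.0]
    - [2.0, 0, 7.5]
  turn: [0, 0, 0, 0, 0]
  hand: [1, 1, 1, 1, 1]

```text
clock: 34.42
eef_pos: [0.4845, 0.0636, 0.0935]
tool_rot: [0.038, 0.999, 0.0, -0.001]
ft_force: [-15.9, -1.0, 48.6]
grip_width: -0.0001
```

Call:
arm_command:
  translation:
    - [0, 0, 0.1]
    - [0, 0, 0.2]
    - [0, 0, 0.2]
    - [0, 0, 0.2]
  turn: [0, 0, 0, 0]
  hand: [1, 1, 1, 1]

```text
clock: 34.75
eef_pos: [0.4844, 0.0635, 0.0938]
tool_rot: [0.038, 0.999, 0.0, -0.0]
ft_force: [-12.6, -0.7, 24.6]
grip_width: -0.0004
```

Call:
arm_command:
  translation:
    - [0, 0, -1]
    - [0, 0, -4]
    - [0, 0, -8]
    - [0, 0, -12]
    - [0, 0, -15]
  turn: [0, 0, 0, 0, 0]
  hand: [1, 1, 1, 1, 1]

```text
clock: 35.17
eef_pos: [0.4865, 0.0635, 0.2443]
tool_rot: [0.038, 0.999, 0.0, 0.002]
ft_force: [0.8, 0.8, 0.6]
grip_width: 0.0001
```

Call:
arm_command:
  translation:
    - [3, 3, 0]
    - [6, 6, 0]
    - [9, 9, 0]
    - [11, 12, 0]
    - [13, 15, 0]
  turn: [0, 0, 0, 0, 0]
  hand: [1, 1, 1, 1, 1]

```text
clock: 35.58
eef_pos: [0.3661, 0.2241, 0.2414]
tool_rot: [0.038, 0.999, 0.001, 0.001]
ft_force: [0.8, 0.7, 0.2]
grip_width: 0.0002
```

```bash
python3 - <<'E'
from chk import *
chk()
for n in ('top','scene'):
    p,d=shot(n);C=cloud(n,d)
    s=C[(C[...,2]>.165)&(C[...,2]<.19)&(abs(C[...,0]-.545)<.04)&(abs(C[...,1]-.338)<.05)]
    if len(s): print(n,'knob',len(s),s.mean(0),np.percentile(s[:,2],95))
    L=np.stack([(C[...,:2]-O)@ex,(C[...,:2]-O)@ey,C[...,2]],-1).reshape(-1,3)
    s=L[(abs(L[:,1])<.11)&(abs(L[:,1])>.05)&(L[:,2]>.06)&(L[:,2]<.13)&(abs(L[:,0])<.075)]
    f=np.polyfit(s[:,0],s[:,2],1);print('hatch slope',f,len(s))
    r=L[(abs(L[:,1])<.03)&(abs(L[:,0]+.03)<.05)&(L[:,2]>.04)&(L[:,2]<.2)];print('ring zone z max',np.percentile(r[:,2],[50,90,99]),len(r))
    if n=='top': k=cv2.resize(p[180:300,130:500,::-1],None,fx=2.1,fy=2.1)
    else: k2=cv2.resize(p[130:330,220:480,::-1],(780,340))
cv2.imwrite('pics/c15.png',np.vstack([k[:, :777],cv2.resize(p[130:330,220:479,::-1],(777,340))]))
print(state()[0],get_obs()['ft_force'])
E
```

```text
tray [ 0.5193 -0.333 ] 0.010597211078345874
[ 565. -302.] [89. 33.] 2 rel [0.0462 0.0308]
[ 512. -360.] [33. 89.] 90 rel [-0.0074 -0.0265]
[ 472. -306.] [33. 90.] 89 rel [-0.0476  0.0271]
top knob 79 [0.5408 0.3388 0.1778] 0.1821800906605236
hatch slope [0.0021 0.0799] 2688
ring zone z max [0.0608 0.0802 0.0845] 870
scene knob 40 [0.5413 0.3333 0.1743] 0.1787549544251049
hatch slope [-0.0021  0.0787] 1674
ring zone z max [0.0597 0.0781 0.0818] 522
[0.3672 0.2236 0.2409] [-0.0269  0.019  -0.1085]
```

View pics/c15.png

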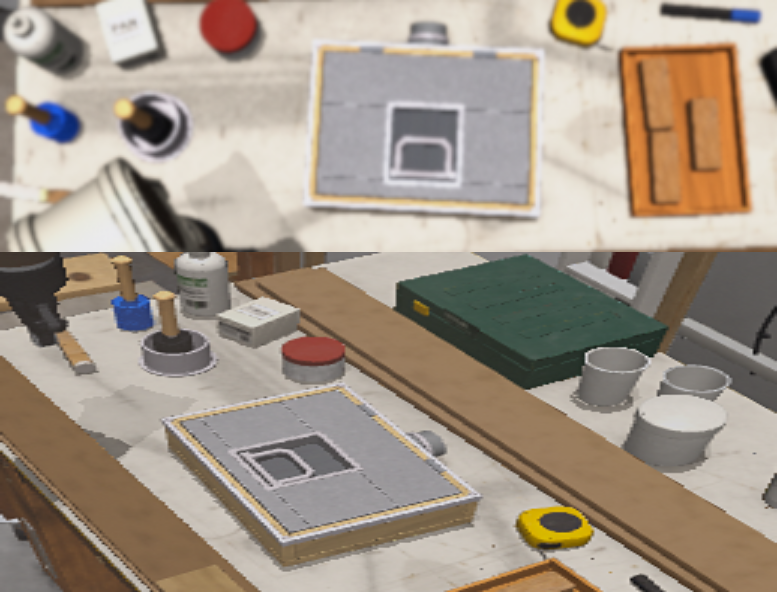

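The pictures show the hatch shut flush with the ring flat at (425,155). The three offcuts are in the tray, the brush is in its pot and the bystanders are in place.

```bash
python3 -c "
from workcell import *
print(job_done())"
```

```text
the job is handed in; nothing more can be done
None
```

I carried out every step in order and handed the job in at about 36 s on the robot's clock; it reported no verdict.

- **Hatch and pit:** I flipped up the ring with the hatch still shut and lifted the hatch by it to about 1.9 rad. It settled at 1.84 rad once let go. The three offcuts that were in the pit went into the tray.
- **Brush:** I scrubbed twice to the floor and up. The first time down showed 8 N of contact. The second showed under 1 N, so there I rely on the height, which was about 2 mm lower than the first time. I then stood the brush back in its pot and pushed the hatch shut.

**Last checks:**
- The hatch surface was level within 0.002 rad at z of about 0.08 m, and the ring looked flat in its pan.
- All three offcuts were well inside the tray, which was never seen to move.
- The brush stood upright within a few mm of the pot's axis.
- The tin, tape measure and marker looked unmoved by eye; I did not measure them.
- The arm was clear of everything, with about 0 N at the wrist.

**What disagreed or stood out:**
- The two cameras differed by 5–7 mm in y at the tray and pot, so I used values in between.
- The fingertips pressed the hatch shut with a wrist force of about 49 N for a moment. That is under the 120 N wrist limit, and it was the fingers pressing, not the gripper's body.
- Just after I let go of the ring, about 21 N remained on the tool, so the gripper may have pressed on the hatch or ring. That is under the 40 N limit.

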